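# Grade a batch of float blanks with the hand sieve

### The arm

A 6-joint arm with a two-finger parallel gripper is mounted at the origin on the work surface. World frame = base frame: x ahead of the robot, y to its left, z up, the work surface at z = 0. Lengths are in m, angles in rad, forces in N, time in s.
With the tool pointing down it reaches from about 0.225 to 0.875 m from the base axis. Payload 3.4 kg.
Tool frame: the origin (TCP) lies at the very end of the fingers, on their centre line; the grasp point (between the pads) lies 19 mm behind it (manip.grasp_offset is the distance from the TCP to the grasp point, in m); x points along the fingers, y is the direction in which the jaws open and shut, and the axes are right-handed (so a half turn about x gives the same grasp; the last joint's range is limited). The gripper opens to 85 mm and grips with 20 to 120 N. Pads are 22 mm wide; open, the fingers measure 114 mm over their backs; the gripper's body (76 mm by 85 mm) begins 54 mm behind the grasp point. The pads swing forward as they close: fully open they stand 13 mm farther back than shut.
Start: joints at [1.123, 0.276, 1.505, -0, 1.361, -0.121], TCP at [0.185, 0.545, 0.231] pointing down, gripper open.
Joint ranges: [-2.89, 2.89], [-0.75, 2.08], [0.22, 2.7], [-1.18, 4.32], [0.11, 2.71], [-2.7, 2.7]. Speed limits (rad/s): [2.57, 2.57, 3.14, 3.14, 3.14, 3.14].

### API

Orientations are given as a unit quaternion [w, x, y, z].
In Python, from rig import manip gives the robot as it stands.
- The arm moves only by the tool step_arm, never from a script. Its argument "increments" is a list of rows, each an object with "grip": the opening, from 0 (shut) to 1 (fully open); "delta_pos": the shift along the world's x, y, z in m, a list of three; "twist": the turn about the world's z in degrees. A call has 1 to 10 rows; each row shifts and turns the commanded pose from where the row before left it; what a row does not reach is not made up. A row lasts 1/12 s, in which the tool goes at most 41.7 mm and 7.16 degrees, less where a joint would pass 70% of its speed; a pose out of reach is approached as far as the arm can. A call with a gripper value outside its range is refused whole. The fingers move at their own pace and stop on an object; "force" is the grip in N (left out, the last holds). Time passes only in rows, so rows that do not move let the fingers close. It gives the time, the measured TCP pose, the force and the opening at its end, in the units of the state.
- manip.get_state(): the state, without advancing time (a new reading comes with each control period).
- manip.get_image(name): name is "scene" or "top"; returns a dict with "img" (384x512x3 uint8, red, green, blue), "fx", "fy", "cx", "cy" (pixels), "D" ([k1, k2, p1, p2, k3] as OpenCV has them; the pictures are not rectified), "rvec" (rotation vector, rad) and "tvec" (3), from world to camera coordinates, as OpenCV has them. Camera axes: x right, y down, z forward; pixel columns grow to the right and rows downward; lengths in m; the calibration is good to about 2 mm. A picture is of the moment at which its call begins. There is no depth.
- manip.sign_off(): hands the job in, once; it reports no verdict.
The state is a dict: "clock": time; "qpos": joint angles; "qd": joint speeds; "effort": joint torques, N m; "position": TCP position; "ee_rot": TCP orientation; "contact_force": force on the tool from outside, world axes, zero at the start; "moment": the same for the moment, N m; "width": finger opening in m.
Only numpy, scipy, OpenCV 4.12 (cv2) and the standard library are available. Lean on these libraries where they do the work, as an engineer would, in place of code of your own. Each camera call takes 0.05 s, during which the arm holds its last target. There are 200 camera calls.

### The job

First swing the bench magnifier on its stiff arm aside, so that its lens is no longer over any part of the grey catch tray, and then put every loose wooden float blank, big and small, into the aluminium sieve where it stands on the mat, carry the sieve level over the tray with the small ones still in it, and shake it side to side along its length until all the small blanks have dropped through into the tray and only the big ones are left in it. Finally set the sieve, with the big blanks in it, back down flat on its mat and swing the magnifier back so that its lens is well over the tray again, ready to look the small ones over; leave the roll of tape, the line spool and the jar undisturbed.

Things in the scene. Friction and masses are not known exactly. Their poses are not given: they have to be found in the camera images.
- magnifier (a joint): Stiff swing arm of the bench magnifier: angle about its upright post, rad. 0: the arm points along the tray's +y, lens over the tray. Grows anticlockwise seen from above; at 1.57 the arm points along the tray's -x (back towards the robot's side), beside the tray and clear of it. Stops at -0.35 and 1.8. Turning it takes 3 to 4 N at the knob; it stays where it is left.
- pivot (a point): Point on the upright axis of the magnifier's post, at the height of its arm (226 mm above the bench). The round foot of the post is 90 mm wide. The post stands beside the tray, beyond its -y long side. This frame has the tray's yaw to within 0.02 rad.
- knob (a point): Grip point of the black upright knob on top of the magnifier's arm: 20 mm diameter, 50 mm tall; this point is 28 mm above the arm's top and 22 mm below the knob's top, 120 mm from the post's axis. The arm under it is 16 mm wide and 12 mm thick. The post's top is lower than this point.
- lens (a point): Centre of the magnifier's round lens, 116 mm across its white rim, 220 mm from the post's axis, 226 mm above the bench.
- tray: Grey open catch tray, fixed to the bench, 300 mm along its x, 220 mm along its y, 50 mm high, 4 mm walls and floor. Origin: centre of its underside; z up.
- mat: Black rubber mat on which the sieve stands, fixed, 360 mm along its x, 210 mm along its y, 4 mm thick. Origin: centre of its underside.
- sieve: Aluminium hand sieve: open pan 308 mm along its x, 156 mm along its y, walls 4 mm thick and 40 mm high, 0.5 kg, with a carrying bar over its middle. Origin: centre of its underside; z up. Plain end floors (x from -150 to -55 and from 55 to 150 mm); its middle is open but for two rods. A blank on an end floor stays there in gentle motion and slides along x in brisk shaking along x.
- sieve_middle (a point): Centre of the sieve's open middle, level with its slick floor (8 mm above the underside). The opening runs from -55 to 55 mm along the sieve's x over the full inner width (148 mm); two 8 mm rods along x at y = -26 and 26 mm leave three gaps of 44 mm: small blanks drop through, big ones cannot. A small blank put straight in here falls out as soon as the sieve is lifted.
- sieve_grip (a point): Middle of the sieve's carrying bar, 94 mm above the sieve's underside. The black bar runs along the sieve's y above its middle: 164 mm long, 16 mm wide (along the sieve's x), 22 mm high, joined to the side walls by steel straps. 75 mm of free height between floor and bar. Same axes as the sieve.
- big1: Big turned wooden float blank: plain cylinder 60 mm in diameter, 52 mm tall, about 90 g. Origin: centre of its underside, z along the cylinder's axis. May be absent.
- big2: Big turned wooden float blank: plain cylinder 60 mm in diameter, 52 mm tall, about 90 g. Origin: centre of its underside, z along the cylinder's axis. May be absent.
- small1: Small turned wooden float blank: plain cylinder 34 mm in diameter, 34 mm tall, about 25 g. Origin: centre of its underside, z along the cylinder's axis. May be absent.
- small2: Small turned wooden float blank: plain cylinder 34 mm in diameter, 34 mm tall, about 25 g. Origin: centre of its underside, z along the cylinder's axis. May be absent.
- small3: Small turned wooden float blank: plain cylinder 34 mm in diameter, 34 mm tall, about 25 g. Origin: centre of its underside, z along the cylinder's axis. May be absent.
- small4: Small turned wooden float blank: plain cylinder 34 mm in diameter, 34 mm tall, about 25 g. Origin: centre of its underside, z along the cylinder's axis. May be absent.
- tape: Roll of black tape lying flat on the bench, 70 mm across, 20 mm high, loose. Leave alone. Origin: centre of its underside.
- spool: White line spool, 80 mm across, 46 mm high, loose. Leave alone. Origin: centre of its underside.
- jar: Clear jar with a white lid, 66 mm across, 75 mm high, loose. Leave alone. Origin: centre of its underside.
Not all that is in view belongs to the job. Leave any pink or red look-alike of the big2 alone.

How it is judged:
By the outcome, as a careful person would: the job done as asked, in the order asked, and still so for the second after the job is handed in, with the robot touching nothing.
Of big1, big2 only 1 to 2 are there at a start; the rules pass over those that are not, and their reading is None.
Of small1, small2, small3, small4 only 3 to 4 are there at a start; the rules pass over those that are not, and their reading is None.
At some moment in a run one of big1, big2, small1, small2, small3, small4 may be knocked a few centimetres aside while the robot is not near it.
It also fails if it takes over 210 s, if anything falls off the work surface, if the arm or the gripper's body presses on something with over 40 N, if the wrist force passes 120 N, or if a joint passes its speed limit or range.

## Working session

There is one attempt and no reset: what is moved stays moved. The work goes in short steps, Python scripts to look and compute and a tool call to move; the robot and the scene stay as the last step left them, time stands still between calls to the robot, and variables do not carry over. Pictures are saved under pics/ and viewed, about 12 in all and at most 16, crops included, and the job is handed in when it is done.

Besides the shell and the picture viewer there is one more tool, called by a JSON object that holds its "method" and its "body", one argument or row to a line. step_arm: Moves the arm, as the interface text tells. Its arguments: {"type":"object","properties":{"increments":{"type":"array"},"force":{"type":"number"}},"required":["increments"]}

```bash
ls; mkdir -p pics
cat > h.py <<'E'
import numpy as np, cv2
from rig import manip
def snap(n,f):
    d=manip.get_image(n); im=cv2.cvtColor(d["img"],cv2.COLOR_RGB2BGR)
    cv2.imwrite(f"pics/{f}.png",im); np.save(f"pics/{f}.npy",{k:v for k,v in d.items()},allow_pickle=True); return d
def load(f): return np.load(f"pics/{f}.npy",allow_pickle=True).item()
def ray(d,u,v):
    K=np.array([[d["fx"],0,d["cx"]],[0,d["fy"],d["cy"]],[0,0,1]])
    p=cv2.undistortPoints(np.array([[[u,v]]],float),K,np.array(d["D"]))[0,0]
    R=cv2.Rodrigues(np.array(d["rvec"]))[0]; C=-R.T@np.array(d["tvec"]).ravel()
    r=R.T@np.array([p[0],p[1],1]); return C,r/np.linalg.norm(r)
def atz(d,u,v,z):
    C,r=ray(d,u,v); return C+r*(z-C[2])/r[2]
def tri(d1,p1,d2,p2):
    A=[];b=[]
    for d,p in((d1,p1),(d2,p2)):
        C,r=ray(d,*p);M=np.eye(3)-np.outer(r,r);A.append(M);b.append(M@C)
    x=np.linalg.lstsq(np.vstack(A),np.hstack(b),rcond=None)[0]
    return x,[np.linalg.norm(M@x-c) for M,c in zip(A,b)]
def proj(d,P):
    K=np.array([[d["fx"],0,d["cx"]],[0,d["fy"],d["cy"]],[0,0,1]])
    return cv2.projectPoints(np.array(P,float).reshape(-1,3),np.array(d["rvec"]),np.array(d["tvec"]),K,np.array(d["D"]))[0][:,0]
E
python3 - <<'E'
from h import *
a=snap("scene","s0");b=snap("top","t0")
for d in(a,b):
    print(ray(d,256,192),d["fx"])
A=cv2.imread("pics/s0.png");B=cv2.imread("pics/t0.png")
cv2.imwrite("pics/s0b.png",cv2.resize(A,(800,600),interpolation=cv2.INTER_CUBIC));cv2.imwrite("pics/t0b.png",cv2.resize(B,(800,600),interpolation=cv2.INTER_CUBIC))
print(manip.get_state())
E
```

```text
pics
(array([ 1.51458243, -0.62793745,  1.03626525]), array([-0.65930275,  0.44885424, -0.6031996 ])) 476.5538873066532
(array([ 0.46236999, -0.02531265,  1.41233692]), array([ 0.10007438,  0.01113828, -0.99491761])) 406.46352201481665
{'clock': 0.1, 'qpos': array([ 1.12300854e+00,  2.76560476e-01,  1.50601507e+00,  5.06290092e-06,
        1.36070693e+00, -1.20992427e-01]), 'qd': array([-0.00088695, -0.00142792, -0.00025747, -0.00288268,  0.00141731,
        0.00132896]), 'effort': array([ 1.47941781e-03, -4.17699802e+01, -2.46406353e+01, -1.86780821e-04,
        5.89715215e-03, -7.95378867e-06]), 'position': array([0.18437298, 0.54413832, 0.23050643]), 'ee_rot': array([ 0.6975187 ,  0.11445354,  0.69785731, -0.11559945]), 'contact_force': array([ 0.08772723, -1.06818937, -0.37284384]), 'moment': array([ 0.03624821, -0.02419569,  0.01235193]), 'width': 0.08551458428422573}
```

View pics/s0b.png

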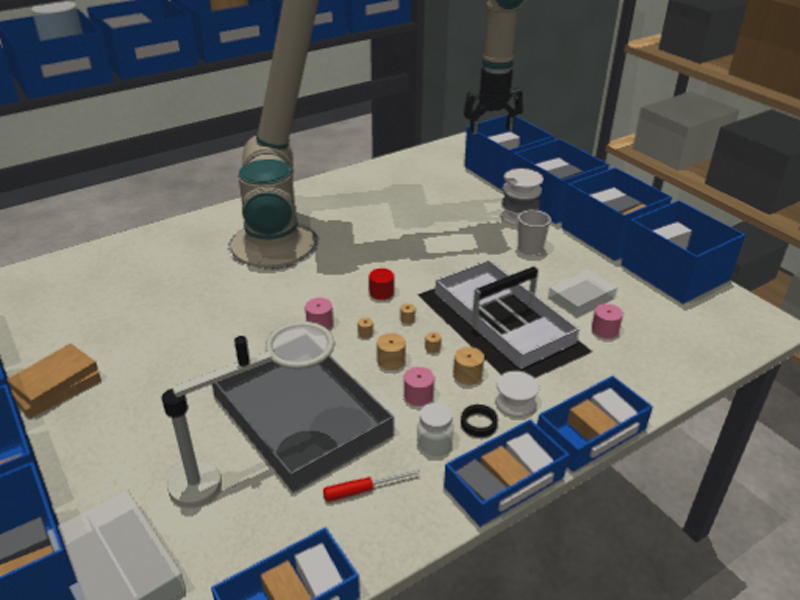

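View pics/t0b.png

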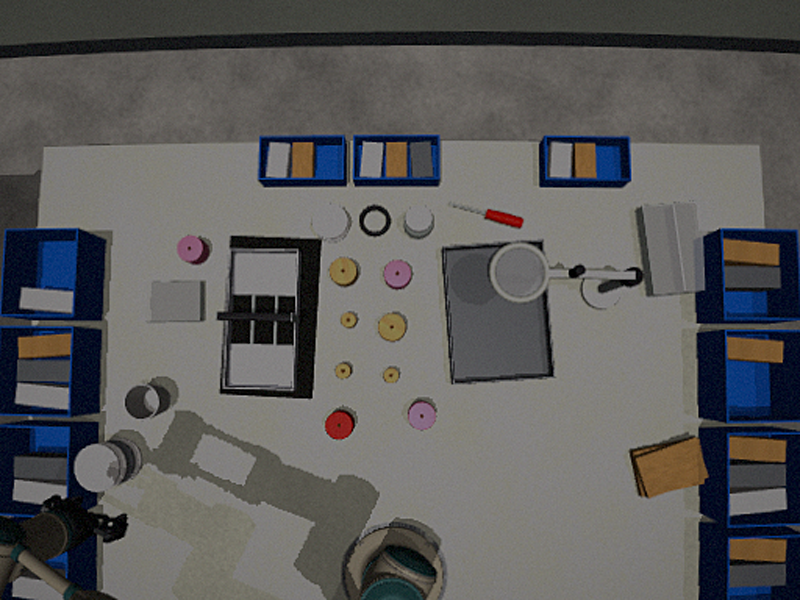

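The scene view (800x600) shows wooden bigs at (391,350) and (468,365), and smalls at (365,327), (408,313) and (433,341). Look-alikes are pink at (319,313), (419,385) and (607,320), and red at (381,283). In the top view the bigs are at (343,270) and (391,326), and the smalls at (348,319), (343,370) and (391,374). I'll take close crops next.

Run:
```python
import cv2
A=cv2.imread("pics/t0.png")[125:290,130:420];B=cv2.imread("pics/s0.png")[160:330,90:390]
cv2.imwrite("pics/tc.png",cv2.convertScaleAbs(cv2.resize(A,None,fx=2.75,fy=2.75,interpolation=cv2.INTER_CUBIC),alpha=1.5))
cv2.imwrite("pics/sc.png",cv2.convertScaleAbs(cv2.resize(B,None,fx=2.6,fy=2.6,interpolation=cv2.INTER_CUBIC),alpha=1.3))
```

```text
(no output)
```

View pics/tc.png

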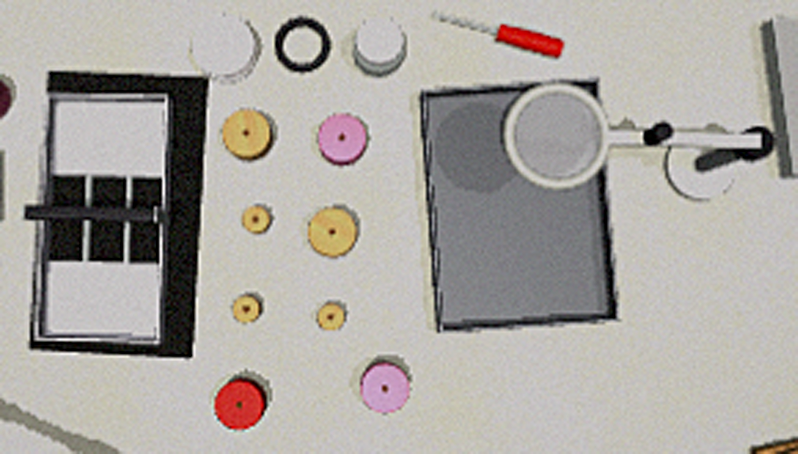

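View pics/sc.png

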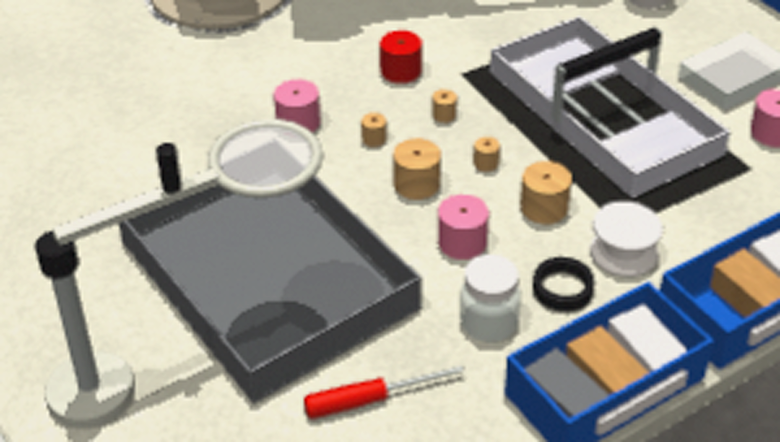

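```bash
cat > m.py <<'E'
from h import *
a=load("s0");b=load("t0")
def T(x,y): return (130+x/2.75,125+y/2.75)
def S(x,y): return (90+x/2.6,160+y/2.6)
L=dict(bigA=((246,132),(546,178)),bigB=((333,231),(417,153)),s1=((256,218),(487,144)),s2=((247,308),(445,97)),s3=((331,316),(373,121)),
sv_mp=((38,340),(578,20)),sv_mm=((160,342),(490,57)),sv_pp=((50,95),(727,135)),sv_pm=((168,95),(633,188)),
barp=((25,212),(657,35)),barm=((163,214),(557,72)),
tr_pp=((421,92),(418,285)),tr_pm=((598,80),(252,380)),tr_mm=((617,319),(123,225)),
knobtop=((660,129),(167,148)),lens=((556,135),(265,158)),post=((760,142),(57,240)),
spool=((222,48),(628,222)),tape=((302,44),(563,278)),jar=((381,43),(490,275)),pinkB=((343,138),(464,210)),pinkC=((385,387),(297,92)),red=((240,404),(401,44)))
for k,(t,s) in L.items():
    x,e=tri(b,T(*t),a,S(*s)); print(k,x.round(4),np.round(e[0],4))
E
python3 m.py
```

```text
bigA [0.6651 0.116  0.0475] 0.0018
bigB [0.5436 0.0088 0.0503] 0.0032
s1 [0.56   0.1044 0.0324] 0.0026
s2 [0.449  0.1151 0.0308] 0.0034
s3 [0.4394 0.0103 0.0299] 0.0023
sv_mp [0.4067 0.3759 0.0328] 0.0034
sv_mm [0.4052 0.2223 0.0274] 0.0022
sv_pp [0.7147 0.3679 0.0346] 0.0028
sv_pm [0.7151 0.2169 0.0199] 0.0006
barp [0.5618 0.3772 0.0964] 0.0033
barm [0.5599 0.2092 0.1025] 0.0036
tr_pp [ 0.7174 -0.1013  0.0345] 0.0009
tr_pm [ 0.7348 -0.3189  0.0362] 0.0043
tr_mm [ 0.439  -0.3388  0.0273] 0.006
knobtop [ 0.6349 -0.3322  0.2799] 0.0008
lens [ 0.6369 -0.2346  0.2232] 0.0018
post [ 0.6316 -0.4535  0.2215] 0.0041
spool [0.773  0.1497 0.0429] 0.0037
tape [0.7831 0.0498 0.0165] 0.0024
jar [ 0.7732 -0.0486  0.0682] 0.0035
pinkB [ 0.6586 -0.0022  0.0502] 0.0039
pinkC [ 0.3551 -0.0551  0.0506] 0.0033
red [0.3325 0.1208 0.0456] 0.0034
```

Heights agree with the text to within about 3 mm. The exception is the rim corners, which are coarse. The sieve centre is (0.560,0.295) with yaw about −0.02. The tray centre is (0.578,−0.22) with yaw about +0.07. The pivot is (0.633,−0.454) and the knob (0.635,−0.333). I'll move above the knob.

{"method": "step_arm", "body": {
  "increments": [
    {"grip":1,"delta_pos":[0.015,-0.0292,0.01],"twist":-2.4},
    {"grip":1,"delta_pos":[0.015,-0.0292,0.01],"twist":-2.4},
    {"grip":1,"delta_pos":[0.015,-0.0292,0.01],"twist":-2.4},
    {"grip":1,"delta_pos":[0.015,-0.0292,0.01],"twist":-2.4},
    {"grip":1,"delta_pos":[0.015,-0.0292,0.01],"twist":-2.4},
    {"grip":1,"delta_pos":[0.015,-0.0292,0.01],"twist":-2.4},
    {"grip":1,"delta_pos":[0.015,-0.0292,0.01],"twist":-2.4},
    {"grip":1,"delta_pos":[0.015,-0.0292,0.01],"twist":-2.4},
    {"grip":1,"delta_pos":[0.015,-0.0292,0.01],"twist":-2.4},
    {"grip":1,"delta_pos":[0.015,-0.0292,0.01],"twist":-2.4}
  ]
}}

```text
clock: 0.93
position: [0.3346, 0.251, 0.3316]
ee_rot: [0.658, 0.258, 0.658, -0.258]
contact_force: [0.0, 0.2, -0.1]
width: 0.0855
```

{"method": "step_arm", "body": {
  "increments": [
    {"grip":1,"delta_pos":[0.015,-0.0292,0],"twist":-2.4},
    {"grip":1,"delta_pos":[0.015,-0.0292,0],"twist":-2.4},
    {"grip":1,"delta_pos":[0.015,-0.0292,0],"twist":-2.4},
    {"grip":1,"delta_pos":[0.015,-0.0292,0],"twist":-2.4},
    {"grip":1,"delta_pos":[0.015,-0.0292,0],"twist":-2.4},
    {"grip":1,"delta_pos":[0.015,-0.0292,0],"twist":-2.4},
    {"grip":1,"delta_pos":[0.015,-0.0292,0],"twist":-2.4},
    {"grip":1,"delta_pos":[0.015,-0.0292,0],"twist":-2.4},
    {"grip":1,"delta_pos":[0.015,-0.0292,0],"twist":-2.4},
    {"grip":1,"delta_pos":[0.015,-0.0292,0],"twist":-2.4}
  ]
}}

```text
clock: 1.77
position: [0.4848, -0.041, 0.331]
ee_rot: [0.59, 0.39, 0.59, -0.39]
contact_force: [1.1, -0.2, 0.1]
width: 0.0855
```

{"method": "step_arm", "body": {
  "increments": [
    {"grip":1,"delta_pos":[0.015,-0.0292,0],"twist":-2.4},
    {"grip":1,"delta_pos":[0.015,-0.0292,0],"twist":-2.4},
    {"grip":1,"delta_pos":[0.015,-0.0292,0],"twist":-2.4},
    {"grip":1,"delta_pos":[0.015,-0.0292,0],"twist":-2.4},
    {"grip":1,"delta_pos":[0.015,-0.0292,0],"twist":-2.4},
    {"grip":1,"delta_pos":[0.015,-0.0292,0],"twist":-2.4},
    {"grip":1,"delta_pos":[0.015,-0.0292,0],"twist":-2.4},
    {"grip":1,"delta_pos":[0.015,-0.0292,0],"twist":-2.4},
    {"grip":1,"delta_pos":[0,0,0],"twist":0},
    {"grip":1,"delta_pos":[0,0,0],"twist":0}
  ]
}}

```text
clock: 2.6
position: [0.6047, -0.2745, 0.3292]
ee_rot: [0.516, 0.482, 0.518, -0.483]
contact_force: [-0.5, 0.6, -0.2]
width: 0.0857
```

{"method": "step_arm", "body": {
  "increments": [
    {"grip":1,"delta_pos":[0.0145,-0.029,0],"twist":-2},
    {"grip":1,"delta_pos":[0.0145,-0.029,0],"twist":-2},
    {"grip":0.7,"delta_pos":[0,0,0],"twist":0},
    {"grip":0.7,"delta_pos":[0,0,-0.022],"twist":0},
    {"grip":0.7,"delta_pos":[0,0,-0.022],"twist":0},
    {"grip":0.7,"delta_pos":[0,0,-0.022],"twist":0},
    {"grip":0.7,"delta_pos":[0,0,-0.02],"twist":0},
    {"grip":0.7,"delta_pos":[0,0,0],"twist":0}
  ],
  "force": 25
}}

```text
clock: 3.27
position: [0.631, -0.328, 0.2406]
ee_rot: [0.497, 0.499, 0.504, -0.5]
contact_force: [-0.1, 0.3, -0.6]
width: 0.0595
```

{"method": "step_arm", "body": {
  "increments": [
    {"grip":0,"delta_pos":[0,0,0],"twist":0},
    {"grip":0,"delta_pos":[0,0,0],"twist":0},
    {"grip":0,"delta_pos":[0,0,0],"twist":0},
    {"grip":0,"delta_pos":[0,0,0],"twist":0},
    {"grip":0,"delta_pos":[0,0,0],"twist":0},
    {"grip":0,"delta_pos":[0,0,0],"twist":0},
    {"grip":0,"delta_pos":[0,0,0],"twist":0}
  ],
  "force": 25
}}

```text
clock: 3.85
position: [0.6341, -0.331, 0.2477]
ee_rot: [0.501, 0.5, 0.499, -0.499]
contact_force: [-0.8, 0.8, 5.9]
width: 0.0194
```

Run:
```python
import numpy as np
a=np.deg2rad(89.5+5*np.arange(20)); p=0.12*np.c_[np.cos(a),np.sin(a)]
print(np.diff(p,axis=0).round(4).tolist())
```

```text
[[-0.0105, -0.0004], [-0.0104, -0.0013], [-0.0102, -0.0022], [-0.01, -0.0031], [-0.0097, -0.0039], [-0.0093, -0.0048], [-0.0089, -0.0055], [-0.0084, -0.0063], [-0.0078, -0.007], [-0.0071, -0.0077], [-0.0064, -0.0082], [-0.0057, -0.0088], [-0.0049, -0.0092], [-0.0041, -0.0096], [-0.0032, -0.01], [-0.0024, -0.0102], [-0.0015, -0.0104], [-0.0005, -0.0105], [0.0004, -0.0105]]
```

{"method": "step_arm", "body": {
  "increments": [
    {"grip":0,"delta_pos":[-0.0105,-0.0004,0.002],"twist":5},
    {"grip":0,"delta_pos":[-0.0104,-0.0013,0],"twist":5},
    {"grip":0,"delta_pos":[-0.0102,-0.0022,0],"twist":5},
    {"grip":0,"delta_pos":[-0.01,-0.0031,0],"twist":5},
    {"grip":0,"delta_pos":[-0.0097,-0.0039,0],"twist":5}
  ],
  "force": 40
}}

```text
clock: 4.27
position: [0.5825, -0.3408, 0.2478]
ee_rot: [0.597, 0.379, 0.598, -0.378]
contact_force: [-0.7, 2.8, 1.3]
width: 0.019
```

{"method": "step_arm", "body": {
  "increments": [
    {"grip":0,"delta_pos":[-0.0093,-0.0048,0],"twist":5},
    {"grip":0,"delta_pos":[-0.0089,-0.0055,0],"twist":5},
    {"grip":0,"delta_pos":[-0.0084,-0.0063,0],"twist":5},
    {"grip":0,"delta_pos":[-0.0078,-0.007,0],"twist":5},
    {"grip":0,"delta_pos":[-0.0071,-0.0077,0],"twist":5},
    {"grip":0,"delta_pos":[-0.0064,-0.0082,0],"twist":5},
    {"grip":0,"delta_pos":[-0.0057,-0.0088,0],"twist":5}
  ]
}}

```text
clock: 4.85
position: [0.5264, -0.3878, 0.2478]
ee_rot: [0.681, 0.183, 0.686, -0.18]
contact_force: [-5.2, 7.5, 2.5]
width: 0.019
```

{"method": "step_arm", "body": {
  "increments": [
    {"grip":0,"delta_pos":[-0.0049,-0.0092,0],"twist":5},
    {"grip":0,"delta_pos":[-0.0041,-0.0096,0],"twist":5},
    {"grip":0,"delta_pos":[-0.0032,-0.01,0],"twist":5},
    {"grip":0,"delta_pos":[-0.0024,-0.0102,0],"twist":5},
    {"grip":0,"delta_pos":[-0.0015,-0.0104,0],"twist":5},
    {"grip":0,"delta_pos":[-0.0005,-0.0105,0],"twist":5},
    {"grip":0,"delta_pos":[0,0,0],"twist":0}
  ]
}}

```text
clock: 5.43
position: [0.5061, -0.4515, 0.2478]
ee_rot: [0.703, -0.001, 0.711, 0.001]
contact_force: [-14.5, 0.7, 6.0]
width: 0.019
```

{"method": "step_arm", "body": {
  "increments": [
    {"grip":0.6,"delta_pos":[0,0,0],"twist":0},
    {"grip":0.6,"delta_pos":[0,0,0],"twist":0},
    {"grip":0.6,"delta_pos":[0,0,0],"twist":0},
    {"grip":0.6,"delta_pos":[0,0,0],"twist":0},
    {"grip":0.6,"delta_pos":[0,0,0.02],"twist":0},
    {"grip":0.6,"delta_pos":[0,0,0.03],"twist":0},
    {"grip":0.6,"delta_pos":[0,0,0.03],"twist":0},
    {"grip":0.6,"delta_pos":[0,0,0.02],"twist":0},
    {"grip":0.6,"delta_pos":[0,0,0],"twist":0}
  ]
}}

```text
clock: 6.18
position: [0.5144, -0.4511, 0.3532]
ee_rot: [0.71, -0.003, 0.704, -0.002]
contact_force: [-0.4, -0.6, 1.4]
width: 0.0509
```

```bash
cat > view.py <<'E'
import sys
from h import *
n,f,x0,y0,x1,y1=sys.argv[1],sys.argv[2],*map(int,sys.argv[3:7])
snap(n,f); A=cv2.imread(f"pics/{f}.png")[y0:y1,x0:x1]; s=min(800/(x1-x0),600/(y1-y0)); print("scale",s)
cv2.imwrite(f"pics/{f}c.png",cv2.convertScaleAbs(cv2.resize(A,None,fx=s,fy=s,interpolation=cv2.INTER_CUBIC),alpha=1.4))
st=manip.get_state();print(st["position"].round(4),st["clock"],st["qpos"].round(2))
E
python3 view.py top t1 130 125 430 325
```

```text
scale 2.6666666666666665
[ 0.5138 -0.4505  0.3504] 6.2333 [-0.82  0.41  1.01  0.    1.71 -2.39]
```

View pics/t1c.png

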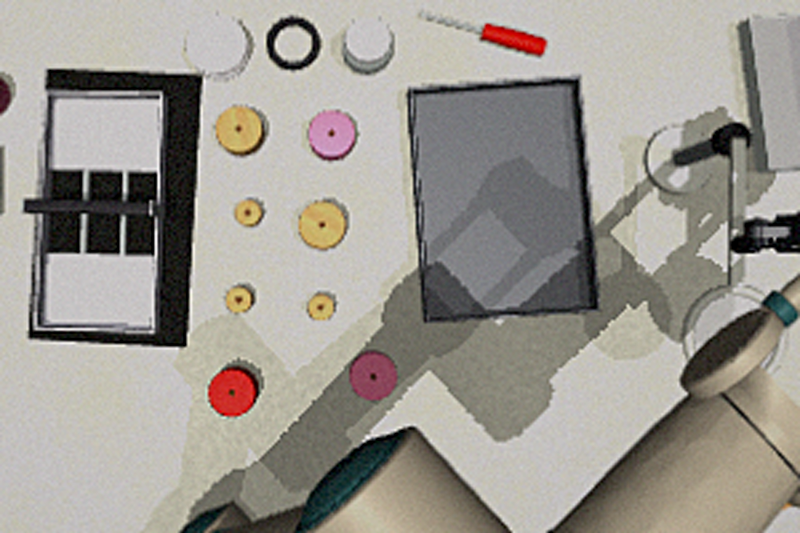

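The magnifier is aside: its lens is at crop (735,330), clear of the tray. The tray is empty. The three smalls and two bigs are where they were. Next I go above small3.

{"method": "step_arm", "body": {
  "increments": [
    {"grip":0.6,"delta_pos":[-0.0046,0.0288,0],"twist":-5.7},
    {"grip":0.6,"delta_pos":[-0.0046,0.0288,0],"twist":-5.7},
    {"grip":0.6,"delta_pos":[-0.0046,0.0288,0],"twist":-5.7},
    {"grip":0.6,"delta_pos":[-0.0046,0.0288,-0.015],"twist":-5.7},
    {"grip":0.6,"delta_pos":[-0.0046,0.0288,-0.015],"twist":-5.7},
    {"grip":0.6,"delta_pos":[-0.0046,0.0288,-0.015],"twist":-5.7},
    {"grip":0.6,"delta_pos":[-0.0046,0.0288,-0.015],"twist":-5.7},
    {"grip":0.6,"delta_pos":[-0.0046,0.0288,-0.015],"twist":-5.7}
  ],
  "force": 30
}}

```text
clock: 6.9
position: [0.4747, -0.2176, 0.27]
ee_rot: [0.651, 0.275, 0.652, -0.275]
contact_force: [1.3, 0.9, 1.0]
width: 0.051
```

{"method": "step_arm", "body": {
  "increments": [
    {"grip":0.6,"delta_pos":[-0.0046,0.0288,-0.015],"twist":-5.7},
    {"grip":0.6,"delta_pos":[-0.0046,0.0288,-0.015],"twist":-5.7},
    {"grip":0.6,"delta_pos":[-0.0046,0.0288,-0.015],"twist":-5.7},
    {"grip":0.6,"delta_pos":[-0.0046,0.0288,-0.015],"twist":-5.7},
    {"grip":0.6,"delta_pos":[-0.0046,0.0288,-0.015],"twist":-5.7},
    {"grip":0.6,"delta_pos":[-0.0046,0.0288,-0.015],"twist":-5.7},
    {"grip":0.6,"delta_pos":[-0.0046,0.0288,-0.015],"twist":0},
    {"grip":0.6,"delta_pos":[-0.0046,0.0288,-0.015],"twist":0},
    {"grip":0.6,"delta_pos":[0,0,0],"twist":0},
    {"grip":0.6,"delta_pos":[0,0,0],"twist":0}
  ]
}}

```text
clock: 7.73
position: [0.4369, 0.0122, 0.1505]
ee_rot: [0.542, 0.451, 0.545, -0.453]
contact_force: [0.9, -0.5, 0.4]
width: 0.0512
```

Run:
```python
from h import *
from scipy.spatial.transform import Rotation as R
s=manip.get_state();w,x,y,z=s["ee_rot"];m=R.from_quat([x,y,z,w]).as_matrix();print(s["position"].round(4),np.degrees(np.arctan2(m[1,1],m[0,1])))
d=snap("top","t2");a=load("t1");T=lambda x,y:(130+x/2.6667,125+y/2.6667)
for k,p,h in (("bigA",(239,129),.052),("bigB",(323,224),.052),("s1",(248,212),.034),("s2",(239,299),.034),("s3",(321,306),.034)): print(k,atz(a,*T(*p),h).round(4))
```

```text
[0.4369 0.0122 0.1505] 10.477311745529095
bigA [0.6621 0.1134 0.052 ]
bigB [0.5419 0.0059 0.052 ]
s1 [0.5577 0.1023 0.034 ]
s2 [0.4468 0.1125 0.034 ]
s3 [0.4388 0.0082 0.034 ]
```

{"method": "step_arm", "body": {
  "increments": [
    {"grip":0.65,"delta_pos":[0.001,-0.0015,0],"twist":-5.7},
    {"grip":0.65,"delta_pos":[0.001,-0.0015,0],"twist":-5.7},
    {"grip":0.65,"delta_pos":[0,0,-0.03],"twist":0},
    {"grip":0.65,"delta_pos":[0,0,-0.03],"twist":0},
    {"grip":0.65,"delta_pos":[0,0,-0.03],"twist":0},
    {"grip":0.65,"delta_pos":[0,0,-0.03],"twist":0},
    {"grip":0.65,"delta_pos":[0,0,-0.02],"twist":0},
    {"grip":0.65,"delta_pos":[0,0,0],"twist":0},
    {"grip":0.65,"delta_pos":[0,0,0],"twist":0}
  ],
  "force": 30
}}

```text
clock: 8.53
position: [0.4411, 0.0068, 0.0119]
ee_rot: [-0.494, -0.505, -0.495, 0.506]
contact_force: [0.3, 0.4, -0.4]
width: 0.0559
```

{"method": "step_arm", "body": {
  "increments": [
    {"grip":0,"delta_pos":[0,0,0],"twist":0},
    {"grip":0,"delta_pos":[0,0,0],"twist":0},
    {"grip":0,"delta_pos":[0,0,0],"twist":0},
    {"grip":0,"delta_pos":[0,0,0],"twist":0},
    {"grip":0,"delta_pos":[0,0,0],"twist":0}
  ]
}}

```text
clock: 8.95
position: [0.4427, 0.0071, 0.0139]
ee_rot: [0.497, 0.506, 0.494, -0.504]
contact_force: [0.4, -0.9, 7.5]
width: 0.0328
```

```bash
cat > st.py <<'E'
from h import *
from scipy.spatial.transform import Rotation as R
s=manip.get_state();w,x,y,z=s["ee_rot"];m=R.from_quat([x,y,z,w]).as_matrix();print(s["position"].round(4),np.degrees(np.arctan2(m[1,1],m[0,1])).round(2),s["width"],s["contact_force"].round(1),s["clock"])
E
python3 st.py
```

```text
[0.4427 0.0071 0.0139] -1.1 0.03284813566600467 [ 0.4 -0.9  7.5] 8.95
```

{"method": "step_arm", "body": {
  "increments": [
    {"grip":0,"delta_pos":[0,0,0.03],"twist":0},
    {"grip":0,"delta_pos":[0,0,0.035],"twist":0},
    {"grip":0,"delta_pos":[0.0038,0.03,0.035],"twist":0},
    {"grip":0,"delta_pos":[0.0038,0.03,0],"twist":0},
    {"grip":0,"delta_pos":[0.0038,0.03,0],"twist":0},
    {"grip":0,"delta_pos":[0.0038,0.03,0],"twist":0},
    {"grip":0,"delta_pos":[0.0038,0.03,0],"twist":0},
    {"grip":0,"delta_pos":[0.0038,0.03,0],"twist":0},
    {"grip":0,"delta_pos":[0.0038,0.03,0],"twist":0},
    {"grip":0,"delta_pos":[0.0038,0.028,0],"twist":0}
  ]
}}

```text
clock: 9.78
position: [0.4709, 0.2447, 0.1096]
ee_rot: [0.495, 0.505, 0.495, -0.504]
contact_force: [-0.2, 0.0, -0.8]
width: 0.0329
```

{"method": "step_arm", "body": {
  "increments": [
    {"grip":0,"delta_pos":[0,0,0],"twist":0},
    {"grip":0,"delta_pos":[0,0,0],"twist":0}
  ]
}}

```text
clock: 9.95
position: [0.4709, 0.2441, 0.1092]
ee_rot: [0.496, 0.504, 0.496, -0.504]
contact_force: [0.4, -1.3, -0.1]
width: 0.0328
```

```bash
python3 st.py; python3 view.py top t3 120 120 320 270
```

```text
[0.4709 0.2441 0.1092] -0.95 0.03281748989087076 [ 0.4 -1.3 -0.1] 9.95
scale 4.0
[0.4705 0.2429 0.109 ] 10.0 [ 0.35  0.31  1.79 -0.    1.05  0.36]
```

View pics/t3c.png

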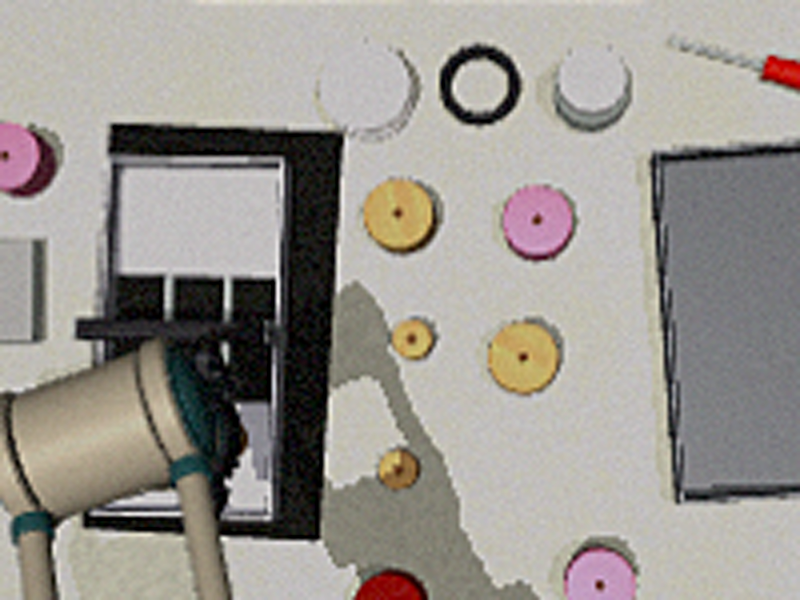

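Run:
```python
from h import *
d=load("t3")
for p in ((168,278),(227,278),(230,395),(116,275),(275,277),(273,402)): print(p,atz(d,120+p[0]/4,120+p[1]/4,.012).round(4))
for p in ((112,162),(287,160),(273,521)): print(p,atz(d,120+p[0]/4,120+p[1]/4,.044).round(4))
```

```text
(168, 278) [0.6108 0.3194 0.012 ]
(227, 278) [0.6109 0.2671 0.012 ]
(230, 395) [0.5088 0.2623 0.012 ]
(116, 275) [0.6133 0.3658 0.012 ]
(275, 277) [0.6119 0.2249 0.012 ]
(273, 402) [0.503  0.2246 0.012 ]
(112, 162) [0.7079 0.3633 0.044 ]
(287, 160) [0.7094 0.2109 0.044 ]
(273, 521) [0.4018 0.2172 0.044 ]
```

The big and small blanks haven't moved, and the held small is over the sieve's near end. I'll place it.

{"method": "step_arm", "body": {
  "increments": [
    {"grip":0,"delta_pos":[0.002,0.002,-0.02],"twist":0},
    {"grip":0,"delta_pos":[0,0,-0.02],"twist":0},
    {"grip":0,"delta_pos":[0,0,-0.02],"twist":0},
    {"grip":0,"delta_pos":[0,0,-0.018],"twist":0},
    {"grip":0,"delta_pos":[0,0,0],"twist":0},
    {"grip":0,"delta_pos":[0,0,0],"twist":0}
  ]
}}

```text
clock: 10.5
position: [0.4722, 0.2434, 0.0305]
ee_rot: [-0.494, -0.504, -0.495, 0.506]
contact_force: [-0.3, 0.3, -0.8]
width: 0.0329
```

{"method": "step_arm", "body": {
  "increments": [
    {"grip":0.55,"delta_pos":[0,0,0],"twist":0},
    {"grip":0.55,"delta_pos":[0,0,0],"twist":0},
    {"grip":0.55,"delta_pos":[0,0,0],"twist":0},
    {"grip":0.55,"delta_pos":[0,0,0.015],"twist":0},
    {"grip":0.55,"delta_pos":[0,0,0.03],"twist":0},
    {"grip":0.55,"delta_pos":[0,0,0.035],"twist":0},
    {"grip":0.55,"delta_pos":[0,0,0],"twist":0}
  ]
}}

```text
clock: 11.08
position: [0.4776, 0.2464, 0.1178]
ee_rot: [0.497, 0.509, 0.493, -0.5]
contact_force: [2.3, 0.5, 0.7]
width: 0.047
```

{"method": "step_arm", "body": {
  "increments": [
    {"grip":0.65,"delta_pos":[-0.005,-0.0264,0],"twist":0},
    {"grip":0.65,"delta_pos":[-0.005,-0.0264,0],"twist":0},
    {"grip":0.65,"delta_pos":[-0.005,-0.0264,0],"twist":0},
    {"grip":0.65,"delta_pos":[-0.005,-0.0264,0],"twist":0},
    {"grip":0.65,"delta_pos":[-0.005,-0.0264,0],"twist":0},
    {"grip":0.65,"delta_pos":[0,0,0],"twist":0},
    {"grip":0.65,"delta_pos":[0,0,0],"twist":0},
    {"grip":0.65,"delta_pos":[0,0,0],"twist":0}
  ]
}}

```text
clock: 11.75
position: [0.4486, 0.1131, 0.1114]
ee_rot: [0.495, 0.506, 0.495, -0.504]
contact_force: [0.5, 0.9, -0.7]
width: 0.0557
```

```bash
python3 st.py
```

```text
[0.4486 0.1131 0.1114] -1.17 0.05568248312601399 [ 0.5  0.9 -0.7] 11.75
```

{"method": "step_arm", "body": {
  "increments": [
    {"grip":0.65,"delta_pos":[0,0,-0.03],"twist":0},
    {"grip":0.65,"delta_pos":[0,0,-0.03],"twist":0},
    {"grip":0.65,"delta_pos":[0,0,-0.03],"twist":0},
    {"grip":0.65,"delta_pos":[0,0,-0.009],"twist":0},
    {"grip":0.65,"delta_pos":[0,0,0],"twist":0},
    {"grip":0,"delta_pos":[0,0,0],"twist":0},
    {"grip":0,"delta_pos":[0,0,0],"twist":0},
    {"grip":0,"delta_pos":[0,0,0],"twist":0},
    {"grip":0,"delta_pos":[0,0,0],"twist":0},
    {"grip":0,"delta_pos":[0,0,0],"twist":0}
  ]
}}

```text
clock: 12.58
position: [0.4493, 0.113, 0.0132]
ee_rot: [0.496, 0.506, 0.494, -0.504]
contact_force: [0.1, 0.5, 4.9]
width: 0.0332
```

{"method": "step_arm", "body": {
  "increments": [
    {"grip":0,"delta_pos":[0,0,0.03],"twist":0},
    {"grip":0,"delta_pos":[0,0,0.035],"twist":0},
    {"grip":0,"delta_pos":[0,0,0.035],"twist":0},
    {"grip":0,"delta_pos":[0.0042,0.0305,0],"twist":0},
    {"grip":0,"delta_pos":[0.0042,0.0305,0],"twist":0},
    {"grip":0,"delta_pos":[0.0042,0.0305,0],"twist":0},
    {"grip":0,"delta_pos":[0.0042,0.0305,0],"twist":0},
    {"grip":0,"delta_pos":[0.0042,0.0305,0],"twist":0},
    {"grip":0,"delta_pos":[0.0042,0.0305,0],"twist":0},
    {"grip":0,"delta_pos":[0,0,0],"twist":0}
  ]
}}

```text
clock: 13.42
position: [0.4748, 0.3009, 0.1125]
ee_rot: [0.496, 0.506, 0.496, -0.502]
contact_force: [0.8, 0.7, 0.1]
width: 0.0328
```

{"method": "step_arm", "body": {
  "increments": [
    {"grip":0,"delta_pos":[0,0,0],"twist":0},
    {"grip":0,"delta_pos":[0,0,0],"twist":0}
  ]
}}

```text
clock: 13.58
position: [0.4726, 0.2951, 0.1118]
ee_rot: [-0.495, -0.504, -0.495, 0.505]
contact_force: [-0.2, 0.6, -0.9]
width: 0.0329
```

{"method": "step_arm", "body": {
  "increments": [
    {"grip":0,"delta_pos":[0.001,0.001,-0.02],"twist":0},
    {"grip":0,"delta_pos":[0,0,-0.02],"twist":0},
    {"grip":0,"delta_pos":[0,0,-0.02],"twist":0},
    {"grip":0,"delta_pos":[0,0,-0.021],"twist":0},
    {"grip":0,"delta_pos":[0,0,0],"twist":0},
    {"grip":0,"delta_pos":[0,0,0],"twist":0},
    {"grip":0.55,"delta_pos":[0,0,0],"twist":0},
    {"grip":0.55,"delta_pos":[0,0,0],"twist":0},
    {"grip":0.55,"delta_pos":[0,0,0],"twist":0},
    {"grip":0.55,"delta_pos":[0,0,0.015],"twist":0}
  ]
}}

```text
clock: 14.42
position: [0.473, 0.296, 0.045]
ee_rot: [-0.495, -0.504, -0.495, 0.506]
contact_force: [-0.2, -0.3, -0.2]
width: 0.0472
```

{"method": "step_arm", "body": {
  "increments": [
    {"grip":0.55,"delta_pos":[0,0,0.035],"twist":0},
    {"grip":0.55,"delta_pos":[0,0,0.035],"twist":0},
    {"grip":0.65,"delta_pos":[0,-0.032,0],"twist":0},
    {"grip":0.65,"delta_pos":[0,-0.032,0],"twist":0},
    {"grip":0.65,"delta_pos":[0,-0.032,0],"twist":0},
    {"grip":0.65,"delta_pos":[0.02,-0.032,0],"twist":0},
    {"grip":0.65,"delta_pos":[0.033,-0.032,0],"twist":0},
    {"grip":0.65,"delta_pos":[0.033,-0.032,0],"twist":0},
    {"grip":0.65,"delta_pos":[0,0,0],"twist":0},
    {"grip":0.65,"delta_pos":[0,0,0],"twist":0}
  ]
}}

```text
clock: 15.25
position: [0.556, 0.109, 0.1167]
ee_rot: [0.495, 0.506, 0.494, -0.505]
contact_force: [-0.2, 0.0, 0.3]
width: 0.0554
```

{"method": "step_arm", "body": {
  "increments": [
    {"grip":0.65,"delta_pos":[0,0,0],"twist":0},
    {"grip":0.65,"delta_pos":[0,0,0],"twist":0}
  ]
}}

```text
clock: 15.42
position: [0.5529, 0.1115, 0.1161]
ee_rot: [-0.495, -0.505, -0.496, 0.505]
contact_force: [-0.3, 0.2, -0.4]
width: 0.0552
```

```bash
python3 st.py; python3 view.py scene s3 150 150 420 330
```

```text
[0.5529 0.1115 0.1161] -1.08 0.055161315568198255 [-0.3  0.2 -0.4] 15.4167
scale 2.962962962962963
[0.5529 0.1117 0.1161] 15.4667 [0.08 0.35 1.7  0.   1.09 0.09]
```

View pics/s3c.png

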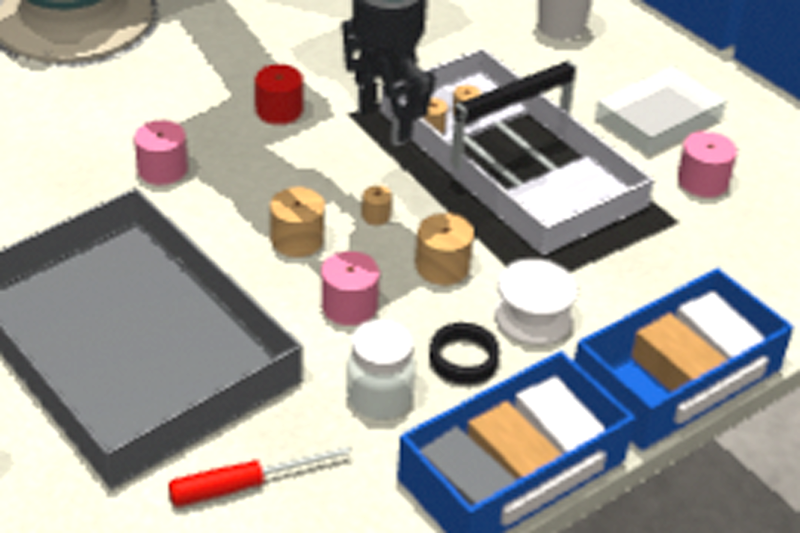

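Two smalls stand in the sieve's near end at (437,115) and (467,100). small1 is unmoved at (376,190).

{"method": "step_arm", "body": {
  "increments": [
    {"grip":0.65,"delta_pos":[0.006,-0.008,-0.02],"twist":0},
    {"grip":0.65,"delta_pos":[0,0,-0.03],"twist":0},
    {"grip":0.65,"delta_pos":[0,0,-0.03],"twist":0},
    {"grip":0.65,"delta_pos":[0,0,-0.024],"twist":0},
    {"grip":0.65,"delta_pos":[0,0,0],"twist":0},
    {"grip":0,"delta_pos":[0,0,0],"twist":0},
    {"grip":0,"delta_pos":[0,0,0],"twist":0},
    {"grip":0,"delta_pos":[0,0,0],"twist":0},
    {"grip":0,"delta_pos":[0,0,0],"twist":0},
    {"grip":0,"delta_pos":[0,0,0],"twist":0}
  ]
}}

```text
clock: 16.3
position: [0.561, 0.1029, 0.0133]
ee_rot: [0.496, 0.506, 0.494, -0.504]
contact_force: [0.1, 0.1, -0.6]
width: 0.033
```

{"method": "step_arm", "body": {
  "increments": [
    {"grip":0,"delta_pos":[0,0,0.03],"twist":0},
    {"grip":0,"delta_pos":[0,0,0.035],"twist":0},
    {"grip":0,"delta_pos":[-0.028,0,0.035],"twist":0},
    {"grip":0,"delta_pos":[-0.028,0.01,0],"twist":0},
    {"grip":0,"delta_pos":[-0.028,0.02,0],"twist":0},
    {"grip":0,"delta_pos":[0,0.036,0],"twist":0},
    {"grip":0,"delta_pos":[0,0.036,0],"twist":0},
    {"grip":0,"delta_pos":[0,0.036,0],"twist":0},
    {"grip":0,"delta_pos":[0,0.036,0],"twist":0},
    {"grip":0,"delta_pos":[0,0.036,0],"twist":0}
  ]
}}

```text
clock: 17.13
position: [0.478, 0.3144, 0.1104]
ee_rot: [0.495, 0.506, 0.495, -0.504]
contact_force: [-0.1, -0.1, -0.4]
width: 0.0326
```

{"method": "step_arm", "body": {
  "increments": [
    {"grip":0,"delta_pos":[0,0.032,0],"twist":0},
    {"grip":0,"delta_pos":[0,0,0],"twist":0},
    {"grip":0,"delta_pos":[0,0,0],"twist":0},
    {"grip":0,"delta_pos":[0,0,0],"twist":0}
  ]
}}

```text
clock: 17.47
position: [0.4777, 0.3443, 0.1096]
ee_rot: [-0.495, -0.505, -0.495, 0.505]
contact_force: [-0.2, -0.5, -0.5]
width: 0.0325
```

{"method": "step_arm", "body": {
  "increments": [
    {"grip":0,"delta_pos":[-0.002,0.001,-0.02],"twist":0},
    {"grip":0,"delta_pos":[0,0,-0.02],"twist":0},
    {"grip":0,"delta_pos":[0,0,-0.02],"twist":0},
    {"grip":0,"delta_pos":[0,0,-0.019],"twist":0},
    {"grip":0,"delta_pos":[0,0,0],"twist":0},
    {"grip":0,"delta_pos":[0,0,0],"twist":0},
    {"grip":0.55,"delta_pos":[0,0,0],"twist":0},
    {"grip":0.55,"delta_pos":[0,0,0],"twist":0},
    {"grip":0.55,"delta_pos":[0,0,0],"twist":0},
    {"grip":0.55,"delta_pos":[0,0,0.015],"twist":0}
  ]
}}

```text
clock: 18.3
position: [0.4748, 0.3448, 0.0444]
ee_rot: [-0.495, -0.504, -0.495, 0.506]
contact_force: [0.2, 0.2, -0.6]
width: 0.0472
```

{"method": "step_arm", "body": {
  "increments": [
    {"grip":0.55,"delta_pos":[0,0,0.035],"twist":0},
    {"grip":0.55,"delta_pos":[0,0,0.035],"twist":0},
    {"grip":1,"delta_pos":[0,-0.033,0],"twist":0},
    {"grip":1,"delta_pos":[0,-0.033,0],"twist":0},
    {"grip":1,"delta_pos":[0,-0.033,0],"twist":0},
    {"grip":1,"delta_pos":[0,-0.033,0],"twist":0},
    {"grip":1,"delta_pos":[0,-0.033,0],"twist":0},
    {"grip":1,"delta_pos":[0,-0.033,0],"twist":0},
    {"grip":1,"delta_pos":[0.03,-0.033,0],"twist":0},
    {"grip":1,"delta_pos":[0.04,0,0],"twist":0}
  ]
}}

```text
clock: 19.13
position: [0.541, 0.1119, 0.1166]
ee_rot: [-0.494, -0.504, -0.494, 0.507]
contact_force: [0.3, 0.0, 0.2]
width: 0.0854
```

{"method": "step_arm", "body": {
  "increments": [
    {"grip":1,"delta_pos":[0.04,0,0],"twist":0},
    {"grip":1,"delta_pos":[0.04,0,0],"twist":0},
    {"grip":1,"delta_pos":[0.038,0,0],"twist":0},
    {"grip":1,"delta_pos":[0,0,0],"twist":0},
    {"grip":1,"delta_pos":[0,0,0],"twist":0},
    {"grip":1,"delta_pos":[0,0,0],"twist":0}
  ]
}}

```text
clock: 19.63
position: [0.6613, 0.1169, 0.1154]
ee_rot: [-0.495, -0.505, -0.495, 0.505]
contact_force: [0.2, 0.6, -0.2]
width: 0.0852
```

```bash
python3 st.py; python3 view.py top t4 120 120 320 270
```

```text
[0.6613 0.1169 0.1154] -1.13 0.08519316962197111 [ 0.2  0.6 -0.2] 19.6333
scale 4.0
[0.6607 0.117  0.1156] 19.6833 [0.07 0.49 1.45 0.   1.2  0.09]
```

View pics/t4c.png

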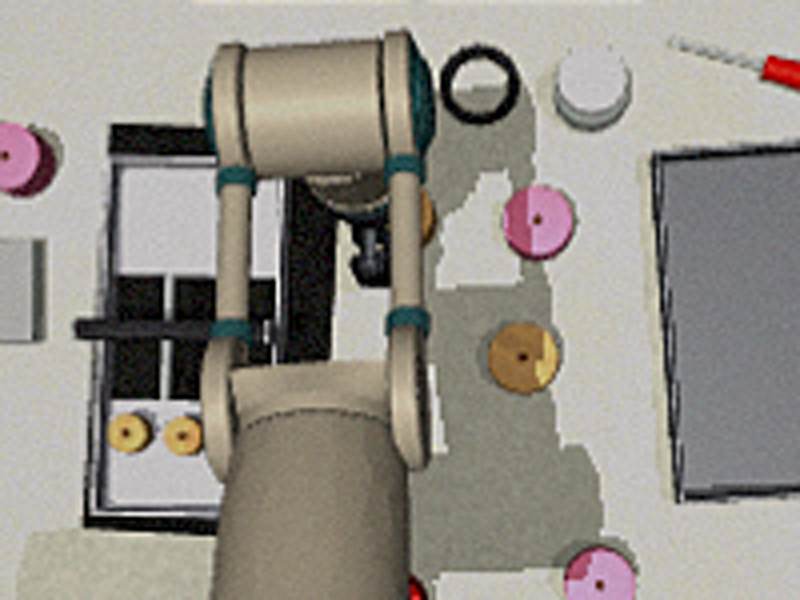

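Both visible smalls stand on the near floor at (128,433) and (183,436), and bigA's edge is where expected at (425,215). I'll grasp bigA.

{"method": "step_arm", "body": {
  "increments": [
    {"grip":1,"delta_pos":[0.003,-0.002,-0.02],"twist":0},
    {"grip":1,"delta_pos":[0,0,-0.03],"twist":0},
    {"grip":1,"delta_pos":[0,0,-0.03],"twist":0},
    {"grip":1,"delta_pos":[0,0,-0.015],"twist":0},
    {"grip":1,"delta_pos":[0,0,0],"twist":0},
    {"grip":0,"delta_pos":[0,0,0],"twist":0},
    {"grip":0,"delta_pos":[0,0,0],"twist":0},
    {"grip":0,"delta_pos":[0,0,0],"twist":0},
    {"grip":0,"delta_pos":[0,0,0],"twist":0},
    {"grip":0,"delta_pos":[0,0,0],"twist":0}
  ],
  "force": 35
}}

```text
clock: 20.52
position: [0.6663, 0.1151, 0.0228]
ee_rot: [0.496, 0.506, 0.494, -0.504]
contact_force: [0.4, 1.1, 7.1]
width: 0.059
```

{"method": "step_arm", "body": {
  "increments": [
    {"grip":0,"delta_pos":[0,0,0.03],"twist":0},
    {"grip":0,"delta_pos":[0,0,0.03],"twist":0},
    {"grip":0,"delta_pos":[0,0,0.03],"twist":0},
    {"grip":0,"delta_pos":[-0.0028,0.028,0],"twist":0},
    {"grip":0,"delta_pos":[-0.0028,0.028,0],"twist":0},
    {"grip":0,"delta_pos":[-0.0028,0.028,0],"twist":0},
    {"grip":0,"delta_pos":[-0.0028,0.028,0],"twist":0},
    {"grip":0,"delta_pos":[-0.0028,0.028,0],"twist":0},
    {"grip":0,"delta_pos":[0,0,0],"twist":0},
    {"grip":0,"delta_pos":[0,0,0],"twist":0}
  ]
}}

```text
clock: 21.35
position: [0.6506, 0.2565, 0.1105]
ee_rot: [0.496, 0.504, 0.496, -0.504]
contact_force: [-0.2, -0.7, -0.5]
width: 0.059
```

{"method": "step_arm", "body": {
  "increments": [
    {"grip":0,"delta_pos":[0,0,0],"twist":0},
    {"grip":0,"delta_pos":[0,0,0],"twist":0}
  ]
}}

```text
clock: 21.52
position: [0.6512, 0.2538, 0.1105]
ee_rot: [-0.495, -0.505, -0.495, 0.505]
contact_force: [0.4, -0.1, -1.8]
width: 0.0591
```

{"method": "step_arm", "body": {
  "increments": [
    {"grip":0,"delta_pos":[0,0.002,-0.02],"twist":0},
    {"grip":0,"delta_pos":[0,0,-0.02],"twist":0},
    {"grip":0,"delta_pos":[0,0,-0.02],"twist":0},
    {"grip":0,"delta_pos":[0,0,-0.012],"twist":0},
    {"grip":0,"delta_pos":[0,0,0],"twist":0},
    {"grip":0,"delta_pos":[0,0,0],"twist":0},
    {"grip":0.82,"delta_pos":[0,0,0],"twist":0},
    {"grip":0.82,"delta_pos":[0,0,0],"twist":0},
    {"grip":0.82,"delta_pos":[0,0,0],"twist":0},
    {"grip":0.82,"delta_pos":[0,0,0.015],"twist":0}
  ]
}}

```text
clock: 22.35
position: [0.6494, 0.2564, 0.0516]
ee_rot: [-0.494, -0.504, -0.496, 0.506]
contact_force: [-0.1, 0.2, -0.0]
width: 0.0703
```

{"method": "step_arm", "body": {
  "increments": [
    {"grip":0.82,"delta_pos":[0,0,0.035],"twist":0},
    {"grip":0.82,"delta_pos":[0,0,0.035],"twist":0},
    {"grip":1,"delta_pos":[0,-0.035,0],"twist":0},
    {"grip":1,"delta_pos":[0,-0.035,0],"twist":0},
    {"grip":1,"delta_pos":[0,-0.035,0],"twist":0},
    {"grip":1,"delta_pos":[-0.027,-0.028,0],"twist":0},
    {"grip":1,"delta_pos":[-0.027,-0.028,0],"twist":0},
    {"grip":1,"delta_pos":[-0.027,-0.028,0],"twist":0},
    {"grip":1,"delta_pos":[-0.027,-0.028,0],"twist":0},
    {"grip":1,"delta_pos":[0,-0.03,0],"twist":0}
  ]
}}

```text
clock: 23.18
position: [0.5364, 0.0099, 0.1238]
ee_rot: [-0.494, -0.503, -0.497, 0.506]
contact_force: [0.0, -0.3, 0.1]
width: 0.0855
```

{"method": "step_arm", "body": {
  "increments": [
    {"grip":1,"delta_pos":[0,0,0],"twist":0},
    {"grip":1,"delta_pos":[0,0,0],"twist":0},
    {"grip":1,"delta_pos":[0,0,0],"twist":0}
  ]
}}

```text
clock: 23.43
position: [0.5439, 0.0101, 0.1242]
ee_rot: [0.495, 0.506, 0.494, -0.504]
contact_force: [0.2, 0.1, -0.1]
width: 0.0857
```

```bash
python3 st.py; python3 view.py top t5 120 120 320 270
```

```text
[0.5439 0.0101 0.1242] -1.17 0.08568190747523875 [ 0.2  0.1 -0.1] 23.4333
scale 4.0
[0.5438 0.0105 0.124 ] 23.4833 [-0.11  0.31  1.74  0.    1.09 -0.09]
```

View pics/t5c.png

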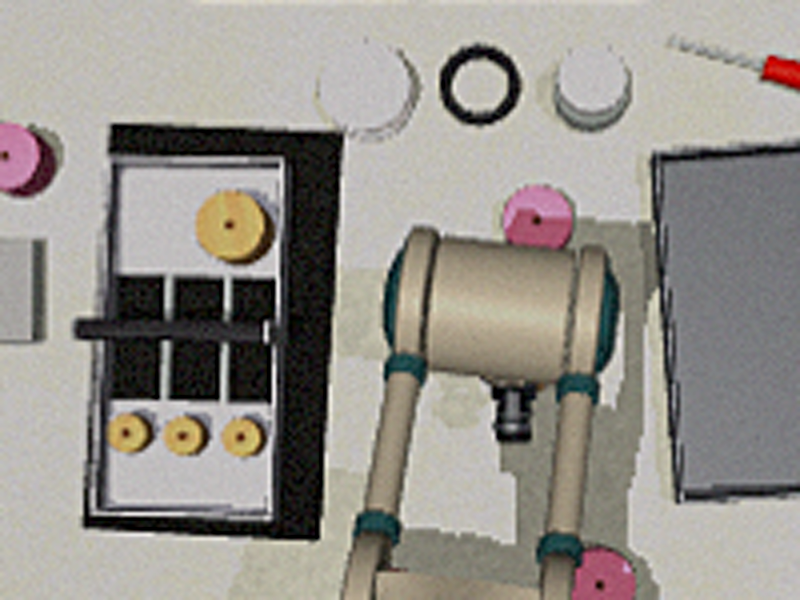

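{"method": "step_arm", "body": {
  "increments": [
    {"grip":1,"delta_pos":[-0.001,-0.003,-0.03],"twist":0},
    {"grip":1,"delta_pos":[0,0,-0.03],"twist":0},
    {"grip":1,"delta_pos":[0,0,-0.03],"twist":0},
    {"grip":1,"delta_pos":[0,0,-0.012],"twist":0},
    {"grip":1,"delta_pos":[0,0,0],"twist":0},
    {"grip":0,"delta_pos":[0,0,0],"twist":0},
    {"grip":0,"delta_pos":[0,0,0],"twist":0},
    {"grip":0,"delta_pos":[0,0,0],"twist":0},
    {"grip":0,"delta_pos":[0,0,0],"twist":0},
    {"grip":0,"delta_pos":[0,0,0],"twist":0}
  ]
}}

```text
clock: 24.32
position: [0.5434, 0.007, 0.0228]
ee_rot: [0.496, 0.506, 0.494, -0.504]
contact_force: [0.7, 1.8, 4.2]
width: 0.0591
```

{"method": "step_arm", "body": {
  "increments": [
    {"grip":0,"delta_pos":[0,0,0.035],"twist":0},
    {"grip":0,"delta_pos":[0,0,0.035],"twist":0},
    {"grip":0,"delta_pos":[0,0,0.035],"twist":0},
    {"grip":0,"delta_pos":[0.027,0.028,0],"twist":0},
    {"grip":0,"delta_pos":[0.027,0.028,0],"twist":0},
    {"grip":0,"delta_pos":[0.027,0.028,0],"twist":0},
    {"grip":0,"delta_pos":[0.027,0.028,0],"twist":0},
    {"grip":0,"delta_pos":[0,0.036,0],"twist":0},
    {"grip":0,"delta_pos":[0,0.036,0],"twist":0},
    {"grip":0,"delta_pos":[0,0.036,0],"twist":0}
  ]
}}

```text
clock: 25.15
position: [0.6502, 0.2282, 0.1263]
ee_rot: [-0.495, -0.505, -0.495, 0.505]
contact_force: [-0.1, -0.4, -1.0]
width: 0.059
```

{"method": "step_arm", "body": {
  "increments": [
    {"grip":0,"delta_pos":[0,0.036,0],"twist":0},
    {"grip":0,"delta_pos":[0,0.036,0],"twist":0},
    {"grip":0,"delta_pos":[0,0.031,0],"twist":0},
    {"grip":0,"delta_pos":[0,0,0],"twist":0},
    {"grip":0,"delta_pos":[0,0,0],"twist":0},
    {"grip":0,"delta_pos":[0,0,0],"twist":0}
  ]
}}

```text
clock: 25.65
position: [0.6497, 0.3294, 0.1263]
ee_rot: [-0.495, -0.504, -0.495, 0.505]
contact_force: [-0.4, -0.4, -0.3]
width: 0.0589
```

```bash
python3 st.py
```

```text
[0.6497 0.3294 0.1263] -1.09 0.05894775120004586 [-0.4 -0.4 -0.3] 25.65
```

{"method": "step_arm", "body": {
  "increments": [
    {"grip":0,"delta_pos":[0.001,0.001,-0.028],"twist":0},
    {"grip":0,"delta_pos":[0,0,-0.025],"twist":0},
    {"grip":0,"delta_pos":[0,0,-0.02],"twist":0},
    {"grip":0,"delta_pos":[0,0,-0.015],"twist":0},
    {"grip":0,"delta_pos":[0,0,0],"twist":0},
    {"grip":0,"delta_pos":[0,0,0],"twist":0},
    {"grip":0.82,"delta_pos":[0,0,0],"twist":0},
    {"grip":0.82,"delta_pos":[0,0,0],"twist":0},
    {"grip":0.82,"delta_pos":[0,0,0],"twist":0},
    {"grip":0.82,"delta_pos":[0,0,0.015],"twist":0}
  ]
}}

```text
clock: 26.48
position: [0.6494, 0.33, 0.0516]
ee_rot: [-0.494, -0.503, -0.496, 0.506]
contact_force: [-0.1, -0.5, -0.3]
width: 0.0699
```

{"method": "step_arm", "body": {
  "increments": [
    {"grip":0.82,"delta_pos":[0,0,0.035],"twist":0},
    {"grip":0.82,"delta_pos":[0,0,0.04],"twist":0},
    {"grip":0.82,"delta_pos":[0,0,0.04],"twist":0},
    {"grip":0.6,"delta_pos":[-0.03,-0.012,0],"twist":0},
    {"grip":0.6,"delta_pos":[-0.03,-0.012,0],"twist":0},
    {"grip":0.6,"delta_pos":[-0.03,-0.012,0],"twist":0},
    {"grip":0.6,"delta_pos":[0,0,0],"twist":0},
    {"grip":0.6,"delta_pos":[0,0,0],"twist":0},
    {"grip":0.6,"delta_pos":[0,0,0],"twist":0}
  ]
}}

```text
clock: 27.23
position: [0.5619, 0.2953, 0.1697]
ee_rot: [0.496, 0.506, 0.495, -0.504]
contact_force: [0.5, 0.8, 0.1]
width: 0.051
```

```bash
python3 st.py; python3 view.py scene s6 230 150 420 290
```

```text
[0.5619 0.2953 0.1697] -1.12 0.05104043979728126 [0.5 0.8 0.1] 27.2333
scale 4.2105263157894735
[0.5624 0.2954 0.1694] 27.2833 [ 0.37  0.4   1.47 -0.    1.27  0.39]
```

View pics/s6c.png

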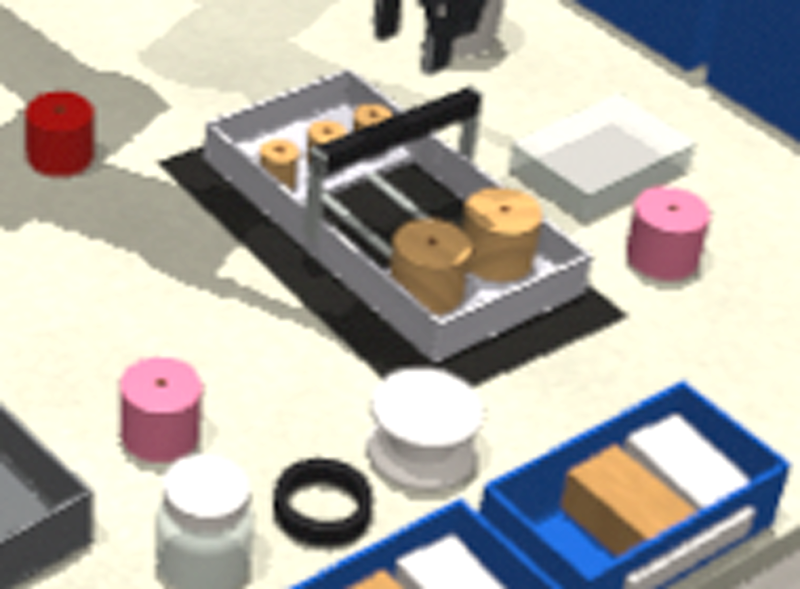

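All five blanks stand on the sieve's end floors: smalls at (280,155), (327,133) and (373,115), bigs at (432,265) and (503,235). I'll grip the bar.

{"method": "step_arm", "body": {
  "increments": [
    {"grip":0.6,"delta_pos":[-0.002,-0.001,-0.03],"twist":0},
    {"grip":0.6,"delta_pos":[0,0,-0.03],"twist":0},
    {"grip":0.6,"delta_pos":[0,0,-0.02],"twist":0},
    {"grip":0.6,"delta_pos":[0,0,-0.01],"twist":0},
    {"grip":0.6,"delta_pos":[0,0,0],"twist":0},
    {"grip":0.6,"delta_pos":[0,0,0],"twist":0}
  ],
  "force": 60
}}

```text
clock: 27.78
position: [0.5602, 0.2943, 0.0784]
ee_rot: [0.495, 0.505, 0.495, -0.505]
contact_force: [-0.2, 0.9, -0.6]
width: 0.051
```

{"method": "step_arm", "body": {
  "increments": [
    {"grip":0,"delta_pos":[0,0,0],"twist":0},
    {"grip":0,"delta_pos":[0,0,0],"twist":0},
    {"grip":0,"delta_pos":[0,0,0],"twist":0},
    {"grip":0,"delta_pos":[0,0,0],"twist":0},
    {"grip":0,"delta_pos":[0,0,0],"twist":0},
    {"grip":0,"delta_pos":[0,0,0],"twist":0}
  ],
  "force": 60
}}

```text
clock: 28.28
position: [0.5598, 0.2944, 0.0801]
ee_rot: [0.495, 0.506, 0.495, -0.504]
contact_force: [-0.6, 0.1, 5.6]
width: 0.015
```

{"method": "step_arm", "body": {
  "increments": [
    {"grip":0,"delta_pos":[0,0,0],"twist":0},
    {"grip":0,"delta_pos":[0,0,0.003],"twist":0},
    {"grip":0,"delta_pos":[0,0,0.003],"twist":0},
    {"grip":0,"delta_pos":[0,0,0.004],"twist":0},
    {"grip":0,"delta_pos":[0,0,0.005],"twist":0},
    {"grip":0,"delta_pos":[0,0,0.005],"twist":0},
    {"grip":0,"delta_pos":[0,0,0],"twist":0},
    {"grip":0,"delta_pos":[0,0,0],"twist":0}
  ],
  "force": 110
}}

```text
clock: 28.95
position: [0.5594, 0.294, 0.0987]
ee_rot: [0.495, 0.505, 0.495, -0.505]
contact_force: [0.4, 0.2, -7.9]
width: 0.0141
```

```bash
python3 st.py
```

```text
[0.5594 0.294  0.0987] -1.12 0.014138188208588755 [ 0.4  0.2 -7.9] 28.95
```

{"method": "step_arm", "body": {
  "increments": [
    {"grip":0,"delta_pos":[0,0,0.004],"twist":0},
    {"grip":0,"delta_pos":[0,0,0.008],"twist":0},
    {"grip":0,"delta_pos":[0,0,0.012],"twist":0},
    {"grip":0,"delta_pos":[0,0,0.012],"twist":0},
    {"grip":0,"delta_pos":[0,0,0.012],"twist":0},
    {"grip":0,"delta_pos":[0,0,0.012],"twist":0},
    {"grip":0,"delta_pos":[0,0,0.012],"twist":0},
    {"grip":0,"delta_pos":[0,-0.003,0.008],"twist":0},
    {"grip":0,"delta_pos":[0,-0.006,0.004],"twist":0},
    {"grip":0,"delta_pos":[0,-0.009,0],"twist":0}
  ]
}}

```text
clock: 29.78
position: [0.5596, 0.276, 0.1837]
ee_rot: [0.496, 0.506, 0.495, -0.504]
contact_force: [-0.7, -0.7, -8.1]
width: 0.0142
```

{"method": "step_arm", "body": {
  "increments": [
    {"grip":0,"delta_pos":[0,-0.012,0],"twist":0.2},
    {"grip":0,"delta_pos":[0,-0.015,0],"twist":0.2},
    {"grip":0,"delta_pos":[0,-0.018,0],"twist":0.2},
    {"grip":0,"delta_pos":[0.0008,-0.018,0],"twist":0.2},
    {"grip":0,"delta_pos":[0.0008,-0.018,0],"twist":0.2},
    {"grip":0,"delta_pos":[0.0008,-0.018,0],"twist":0.2},
    {"grip":0,"delta_pos":[0.0008,-0.018,0],"twist":0.2},
    {"grip":0,"delta_pos":[0.0008,-0.018,0],"twist":0.2},
    {"grip":0,"delta_pos":[0.0008,-0.018,0],"twist":0.2},
    {"grip":0,"delta_pos":[0.0008,-0.018,0],"twist":0.2}
  ]
}}

```text
clock: 30.62
position: [0.5634, 0.1025, 0.1813]
ee_rot: [0.503, 0.495, 0.504, -0.497]
contact_force: [0.0, 0.1, -8.3]
width: 0.0144
```

{"method": "step_arm", "body": {
  "increments": [
    {"grip":0,"delta_pos":[0.0008,-0.018,0],"twist":0.2},
    {"grip":0,"delta_pos":[0.0008,-0.018,0],"twist":0.2},
    {"grip":0,"delta_pos":[0.0008,-0.018,0],"twist":0.2},
    {"grip":0,"delta_pos":[0.0008,-0.018,0],"twist":0.2},
    {"grip":0,"delta_pos":[0.0008,-0.018,0],"twist":0.2},
    {"grip":0,"delta_pos":[0.0008,-0.018,0],"twist":0.2},
    {"grip":0,"delta_pos":[0.0008,-0.018,0],"twist":0.2},
    {"grip":0,"delta_pos":[0.0008,-0.018,0],"twist":0.2},
    {"grip":0,"delta_pos":[0.0008,-0.018,0],"twist":0.2},
    {"grip":0,"delta_pos":[0.0008,-0.018,0],"twist":0.2}
  ]
}}

```text
clock: 31.45
position: [0.571, -0.0771, 0.1813]
ee_rot: [0.512, 0.487, 0.513, -0.488]
contact_force: [-0.1, 0.3, -8.2]
width: 0.0143
```

{"method": "step_arm", "body": {
  "increments": [
    {"grip":0,"delta_pos":[0.0008,-0.018,0],"twist":0.2},
    {"grip":0,"delta_pos":[0.0008,-0.018,0],"twist":0.2},
    {"grip":0,"delta_pos":[0.0008,-0.018,0],"twist":0.2},
    {"grip":0,"delta_pos":[0.0008,-0.018,0],"twist":0.2},
    {"grip":0,"delta_pos":[0.0008,-0.018,0],"twist":0.2},
    {"grip":0,"delta_pos":[0,-0.015,0],"twist":0},
    {"grip":0,"delta_pos":[0,-0.012,0],"twist":0},
    {"grip":0,"delta_pos":[0,-0.009,0],"twist":0},
    {"grip":0,"delta_pos":[0,-0.006,0],"twist":0},
    {"grip":0,"delta_pos":[0,-0.003,0],"twist":0}
  ]
}}

```text
clock: 32.28
position: [0.5764, -0.2109, 0.1822]
ee_rot: [0.516, 0.483, 0.517, -0.483]
contact_force: [-0.2, -0.4, -7.7]
width: 0.0142
```

{"method": "step_arm", "body": {
  "increments": [
    {"grip":0,"delta_pos":[0,0,0],"twist":0},
    {"grip":0,"delta_pos":[0,0,0],"twist":0},
    {"grip":0,"delta_pos":[0,0,0],"twist":0}
  ]
}}

```text
clock: 32.53
position: [0.5766, -0.2092, 0.1824]
ee_rot: [0.517, 0.483, 0.517, -0.482]
contact_force: [-0.7, 0.2, -7.3]
width: 0.0143
```

```bash
python3 st.py; python3 view.py scene s7 80 140 380 365
```

```text
[ 0.5766 -0.2092  0.1824] 3.92 0.014313131246952816 [-0.7  0.2 -7.3] 32.5333
scale 2.6666666666666665
[ 0.5766 -0.2092  0.1824] 32.5833 [-0.46  0.36  1.5   0.    1.28 -0.53]
```

View pics/s7c.png

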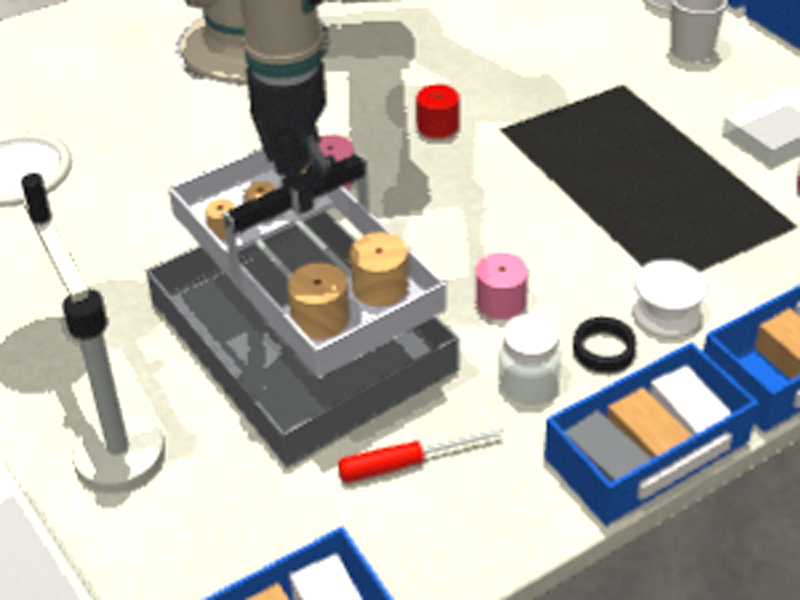

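The sieve is level over the tray with all the blanks still standing on the end floors. I'll lower it, draw it back gently, then shake along its length.

{"method": "step_arm", "body": {
  "increments": [
    {"grip":0,"delta_pos":[-0.002,-0.003,-0.004],"twist":0},
    {"grip":0,"delta_pos":[-0.004,-0.004,-0.008],"twist":0},
    {"grip":0,"delta_pos":[-0.006,-0.003,-0.01],"twist":0},
    {"grip":0,"delta_pos":[-0.008,-0.001,-0.008],"twist":0},
    {"grip":0,"delta_pos":[-0.008,-0.001,-0.004],"twist":0},
    {"grip":0,"delta_pos":[-0.006,0,-0.001],"twist":0},
    {"grip":0,"delta_pos":[-0.004,0,0],"twist":0},
    {"grip":0,"delta_pos":[-0.002,0,0],"twist":0},
    {"grip":0,"delta_pos":[0,0,0],"twist":0},
    {"grip":0,"delta_pos":[0,0,0],"twist":0}
  ],
  "force": 120
}}

```text
clock: 33.42
position: [0.5374, -0.2224, 0.1482]
ee_rot: [0.517, 0.483, 0.516, -0.483]
contact_force: [-0.0, -0.3, -7.5]
width: 0.0142
```

{"method": "step_arm", "body": {
  "increments": [
    {"grip":0,"delta_pos":[0.005,0.0003,0],"twist":0},
    {"grip":0,"delta_pos":[0.01,0.0007,0],"twist":0},
    {"grip":0,"delta_pos":[0.015,0.001,0],"twist":0},
    {"grip":0,"delta_pos":[0.02,0.0014,0],"twist":0},
    {"grip":0,"delta_pos":[0.025,0.0017,0],"twist":0},
    {"grip":0,"delta_pos":[-0.025,-0.0017,0],"twist":0},
    {"grip":0,"delta_pos":[-0.025,-0.0017,0],"twist":0},
    {"grip":0,"delta_pos":[-0.015,-0.001,0],"twist":0},
    {"grip":0,"delta_pos":[-0.007,-0.0005,0],"twist":0},
    {"grip":0,"delta_pos":[0,0,0],"twist":0}
  ]
}}

```text
clock: 34.25
position: [0.5393, -0.2219, 0.1476]
ee_rot: [0.516, 0.483, 0.517, -0.483]
contact_force: [0.4, 1.2, -7.3]
width: 0.0146
```

```bash
python3 st.py; python3 view.py scene s8 120 170 280 290
```

```text
[ 0.5393 -0.2219  0.1476] 3.85 0.014558643796946436 [ 0.4  1.2 -7.3] 34.25
scale 5.0
[ 0.5409 -0.2222  0.1479] 34.3 [-0.51  0.35  1.62  0.    1.18 -0.58]
```

View pics/s8c.png

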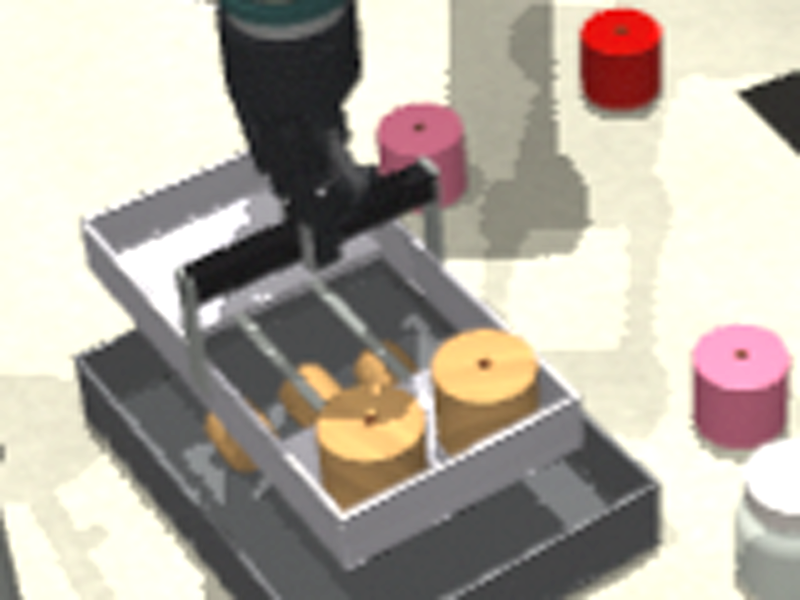

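The smalls have left the end floor and lie below the sieve at about (240,440), (312,390) and (375,370). I'll give a couple more strokes, raise the sieve and look.

{"method": "step_arm", "body": {
  "increments": [
    {"grip":0,"delta_pos":[0.02,0.0014,0],"twist":0},
    {"grip":0,"delta_pos":[0.02,0.0014,0],"twist":0},
    {"grip":0,"delta_pos":[-0.02,-0.0014,0],"twist":0},
    {"grip":0,"delta_pos":[-0.02,-0.0014,0],"twist":0},
    {"grip":0,"delta_pos":[0.02,0.0014,0],"twist":0},
    {"grip":0,"delta_pos":[0.02,0.0014,0],"twist":0},
    {"grip":0,"delta_pos":[-0.02,-0.0014,0],"twist":0},
    {"grip":0,"delta_pos":[-0.01,-0.0007,0],"twist":0},
    {"grip":0,"delta_pos":[0,0,0],"twist":0},
    {"grip":0,"delta_pos":[0,0,0],"twist":0}
  ]
}}

```text
clock: 35.13
position: [0.5502, -0.2211, 0.1475]
ee_rot: [0.517, 0.483, 0.516, -0.483]
contact_force: [-0.4, -0.9, -6.4]
width: 0.014
```

{"method": "step_arm", "body": {
  "increments": [
    {"grip":0,"delta_pos":[0,0,0.004],"twist":0},
    {"grip":0,"delta_pos":[0,0,0.008],"twist":0},
    {"grip":0,"delta_pos":[0,0.003,0.01],"twist":0},
    {"grip":0,"delta_pos":[0,0.006,0.01],"twist":0},
    {"grip":0,"delta_pos":[0,0.009,0.006],"twist":0},
    {"grip":0,"delta_pos":[0,0.012,0.002],"twist":0},
    {"grip":0,"delta_pos":[0,0.015,0],"twist":-0.2},
    {"grip":0,"delta_pos":[0,0.018,0],"twist":-0.2},
    {"grip":0,"delta_pos":[0,0.018,0],"twist":-0.2},
    {"grip":0,"delta_pos":[0,0.018,0],"twist":-0.2}
  ]
}}

```text
clock: 35.97
position: [0.5491, -0.1199, 0.1876]
ee_rot: [0.513, 0.487, 0.514, -0.486]
contact_force: [0.3, 0.1, -6.4]
width: 0.0141
```

{"method": "step_arm", "body": {
  "increments": [
    {"grip":0,"delta_pos":[0,0.018,0],"twist":-0.2},
    {"grip":0,"delta_pos":[0,0.018,0],"twist":-0.2},
    {"grip":0,"delta_pos":[0,0.015,0],"twist":-0.2},
    {"grip":0,"delta_pos":[0,0.012,0],"twist":-0.2},
    {"grip":0,"delta_pos":[0,0.009,0],"twist":-0.2},
    {"grip":0,"delta_pos":[0,0.006,0],"twist":-0.2},
    {"grip":0,"delta_pos":[0,0.003,0],"twist":-0.2},
    {"grip":0,"delta_pos":[0,0,0],"twist":0},
    {"grip":0,"delta_pos":[0,0,0],"twist":0}
  ]
}}

```text
clock: 36.72
position: [0.5497, -0.0417, 0.1874]
ee_rot: [0.507, 0.492, 0.507, -0.493]
contact_force: [-0.5, -0.7, -7.3]
width: 0.014
```

```bash
python3 st.py; python3 view.py scene s9 90 150 330 330
```

```text
[ 0.5497 -0.0417  0.1874] 1.67 0.013992858301471242 [-0.5 -0.7 -7.3] 36.7167
scale 3.3333333333333335
[ 0.5498 -0.0419  0.1874] 36.7667 [-0.2   0.27  1.63 -0.    1.24 -0.23]
```

View pics/s9c.png

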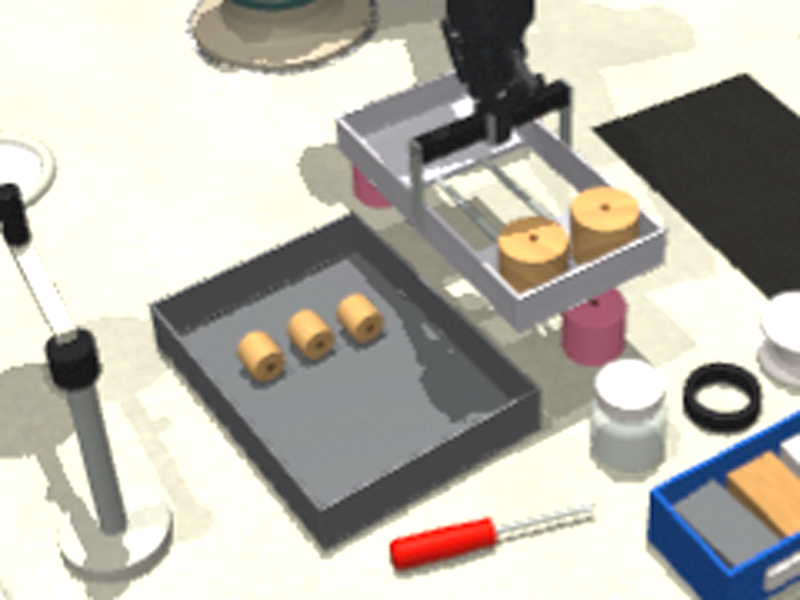

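All three smalls lie in the tray at (262,357), (311,335) and (360,317), and only the bigs remain in the sieve. I'll carry it back to the mat.

{"method": "step_arm", "body": {
  "increments": [
    {"grip":0,"delta_pos":[0,0.003,0],"twist":0},
    {"grip":0,"delta_pos":[0,0.006,0],"twist":0},
    {"grip":0,"delta_pos":[0,0.009,0],"twist":0},
    {"grip":0,"delta_pos":[0,0.012,0],"twist":0},
    {"grip":0,"delta_pos":[0,0.015,0],"twist":0},
    {"grip":0,"delta_pos":[0.001,0.0176,0],"twist":-0.2},
    {"grip":0,"delta_pos":[0.001,0.0176,0],"twist":-0.2},
    {"grip":0,"delta_pos":[0.001,0.0176,0],"twist":-0.2},
    {"grip":0,"delta_pos":[0.001,0.0176,0],"twist":-0.2},
    {"grip":0,"delta_pos":[0.001,0.0176,0],"twist":-0.2}
  ]
}}

```text
clock: 37.6
position: [0.5543, 0.094, 0.1874]
ee_rot: [0.503, 0.497, 0.503, -0.497]
contact_force: [0.0, -0.4, -6.5]
width: 0.0135
```

{"method": "step_arm", "body": {
  "increments": [
    {"grip":0,"delta_pos":[0.001,0.0176,0],"twist":-0.2},
    {"grip":0,"delta_pos":[0.001,0.0176,0],"twist":-0.2},
    {"grip":0,"delta_pos":[0.001,0.0176,0],"twist":-0.2},
    {"grip":0,"delta_pos":[0.001,0.0176,0],"twist":-0.2},
    {"grip":0,"delta_pos":[0.001,0.0176,0],"twist":-0.2},
    {"grip":0,"delta_pos":[0,0.0176,0],"twist":-0.2},
    {"grip":0,"delta_pos":[0,0.0176,0],"twist":-0.2},
    {"grip":0,"delta_pos":[0,0.0176,0],"twist":-0.2},
    {"grip":0,"delta_pos":[0,0.0176,0],"twist":-0.2},
    {"grip":0,"delta_pos":[0,0.015,0],"twist":0}
  ]
}}

```text
clock: 38.43
position: [0.5588, 0.2678, 0.1872]
ee_rot: [0.495, 0.505, 0.496, -0.504]
contact_force: [-0.0, -0.7, -6.4]
width: 0.0139
```

{"method": "step_arm", "body": {
  "increments": [
    {"grip":0,"delta_pos":[0,0.012,0],"twist":0},
    {"grip":0,"delta_pos":[0,0.009,-0.004],"twist":0},
    {"grip":0,"delta_pos":[0,0.006,-0.008],"twist":0},
    {"grip":0,"delta_pos":[0,0.003,-0.01],"twist":0},
    {"grip":0,"delta_pos":[0,0,-0.01],"twist":0},
    {"grip":0,"delta_pos":[0,0,-0.01],"twist":0},
    {"grip":0,"delta_pos":[0,0,-0.01],"twist":0},
    {"grip":0,"delta_pos":[0,0,-0.01],"twist":0},
    {"grip":0,"delta_pos":[0,0,-0.008],"twist":0},
    {"grip":0,"delta_pos":[0,0,-0.004],"twist":0}
  ]
}}

```text
clock: 39.27
position: [0.5589, 0.2944, 0.1115]
ee_rot: [-0.495, -0.504, -0.495, 0.506]
contact_force: [-0.2, -0.4, -6.5]
width: 0.014
```

{"method": "step_arm", "body": {
  "increments": [
    {"grip":0,"delta_pos":[0,0,0],"twist":0},
    {"grip":0,"delta_pos":[0,0,0],"twist":0}
  ]
}}

```text
clock: 39.43
position: [0.5598, 0.2951, 0.1133]
ee_rot: [0.495, 0.505, 0.495, -0.505]
contact_force: [0.8, 0.4, -6.2]
width: 0.0141
```

```bash
python3 st.py
```

```text
[0.5598 0.2951 0.1133] -1.14 0.014069307076171144 [ 0.8  0.4 -6.2] 39.4333
```

{"method": "step_arm", "body": {
  "increments": [
    {"grip":0,"delta_pos":[0,0,-0.005],"twist":0},
    {"grip":0,"delta_pos":[0,0,-0.008],"twist":0},
    {"grip":0,"delta_pos":[0,0,-0.008],"twist":0},
    {"grip":0,"delta_pos":[0,0,-0.004],"twist":0},
    {"grip":0,"delta_pos":[0,0,-0.003],"twist":0},
    {"grip":0,"delta_pos":[0,0,-0.002],"twist":0},
    {"grip":0,"delta_pos":[0,0,-0.001],"twist":0},
    {"grip":0,"delta_pos":[0,0,0],"twist":0},
    {"grip":0,"delta_pos":[0,0,0],"twist":0}
  ]
}}

```text
clock: 40.18
position: [0.5599, 0.2953, 0.0826]
ee_rot: [0.495, 0.505, 0.495, -0.505]
contact_force: [-0.0, 0.1, -6.1]
width: 0.0142
```

```bash
python3 st.py
```

```text
[0.5599 0.2953 0.0826] -1.13 0.01417295610922835 [-0.   0.1 -6.1] 40.1833
```

Still carrying 6.1 N, so I'll lower a few more millimetres until that goes, then release.

{"method": "step_arm", "body": {
  "increments": [
    {"grip":0,"delta_pos":[0,0,-0.001],"twist":0},
    {"grip":0,"delta_pos":[0,0,-0.001],"twist":0},
    {"grip":0,"delta_pos":[0,0,-0.001],"twist":0},
    {"grip":0,"delta_pos":[0,0,0],"twist":0},
    {"grip":0,"delta_pos":[0,0,0],"twist":0}
  ]
}}

```text
clock: 40.6
position: [0.56, 0.2953, 0.0803]
ee_rot: [0.495, 0.505, 0.495, -0.504]
contact_force: [-2.3, 0.2, -0.4]
width: 0.0141
```

```bash
python3 st.py
```

```text
[0.56   0.2953 0.0803] -1.12 0.014126820649536421 [-2.3  0.2 -0.4] 40.6
```

{"method": "step_arm", "body": {
  "increments": [
    {"grip":0.5,"delta_pos":[0,0,0],"twist":0},
    {"grip":0.5,"delta_pos":[0,0,0],"twist":0},
    {"grip":0.5,"delta_pos":[0,0,0],"twist":0},
    {"grip":0.5,"delta_pos":[0,0,0.01],"twist":0},
    {"grip":0.5,"delta_pos":[0,0,0.03],"twist":0},
    {"grip":0.5,"delta_pos":[0,0,0.04],"twist":0},
    {"grip":0.5,"delta_pos":[0,0,0.04],"twist":0},
    {"grip":0.5,"delta_pos":[0,0,0.04],"twist":0},
    {"grip":0.5,"delta_pos":[0,0,0.04],"twist":0},
    {"grip":0.5,"delta_pos":[0,0,0.04],"twist":0}
  ],
  "force": 40
}}

```text
clock: 41.43
position: [0.5594, 0.2951, 0.3228]
ee_rot: [0.495, 0.506, 0.495, -0.504]
contact_force: [1.0, 0.3, -0.5]
width: 0.0426
```

{"method": "step_arm", "body": {
  "increments": [
    {"grip":0.5,"delta_pos":[0,0,0.04],"twist":0},
    {"grip":0.5,"delta_pos":[-0.002,-0.034,0],"twist":4.3},
    {"grip":0.5,"delta_pos":[-0.002,-0.034,0],"twist":4.3},
    {"grip":0.5,"delta_pos":[-0.002,-0.034,0],"twist":4.3},
    {"grip":0.5,"delta_pos":[-0.002,-0.034,0],"twist":4.3},
    {"grip":0.5,"delta_pos":[-0.002,-0.034,0],"twist":4.3},
    {"grip":0.5,"delta_pos":[-0.002,-0.034,0],"twist":4.3},
    {"grip":0.5,"delta_pos":[-0.002,-0.034,0],"twist":4.3},
    {"grip":0.5,"delta_pos":[-0.002,-0.034,0],"twist":4.3},
    {"grip":0.5,"delta_pos":[-0.002,-0.034,0],"twist":4.3}
  ]
}}

```text
clock: 42.27
position: [0.5413, -0.0124, 0.3607]
ee_rot: [0.636, 0.311, 0.634, -0.311]
contact_force: [2.0, -0.2, -0.6]
width: 0.0425
```

{"method": "step_arm", "body": {
  "increments": [
    {"grip":0.5,"delta_pos":[-0.002,-0.034,0],"twist":4.3},
    {"grip":0.5,"delta_pos":[-0.002,-0.034,0],"twist":4.3},
    {"grip":0.5,"delta_pos":[-0.002,-0.034,0],"twist":4.3},
    {"grip":0.5,"delta_pos":[-0.002,-0.034,0],"twist":4.3},
    {"grip":0.5,"delta_pos":[-0.002,-0.034,0],"twist":4.3},
    {"grip":0.5,"delta_pos":[-0.002,-0.034,0],"twist":4.3},
    {"grip":0.5,"delta_pos":[-0.002,-0.034,0],"twist":4.3},
    {"grip":0.5,"delta_pos":[-0.002,0,0],"twist":4.3},
    {"grip":0.5,"delta_pos":[0,0,0],"twist":4.3},
    {"grip":0.5,"delta_pos":[0,0,0],"twist":4.3}
  ]
}}

```text
clock: 43.1
position: [0.5254, -0.2499, 0.3602]
ee_rot: [0.705, 0.057, 0.704, -0.058]
contact_force: [0.1, -0.1, 0.3]
width: 0.0425
```

{"method": "step_arm", "body": {
  "increments": [
    {"grip":0.5,"delta_pos":[0,0,0],"twist":4.3},
    {"grip":0.5,"delta_pos":[0,0,0],"twist":4.3},
    {"grip":0.5,"delta_pos":[0,0,0],"twist":0},
    {"grip":0.5,"delta_pos":[0,0,0],"twist":0}
  ]
}}

```text
clock: 43.43
position: [0.5256, -0.2489, 0.3602]
ee_rot: [0.707, 0.006, 0.707, -0.006]
contact_force: [-0.2, -0.0, 0.2]
width: 0.0429
```

```bash
python3 st.py; python3 view.py top t10 120 120 440 330
```

```text
[ 0.5256 -0.2489  0.3602] 89.06 0.04287954457761229 [-0.2 -0.   0.2] 43.4333
scale 2.5
[ 0.5256 -0.2488  0.3601] 43.4833 [-0.56  0.24  1.24  0.    1.66 -2.12]
```

View pics/t10c.png

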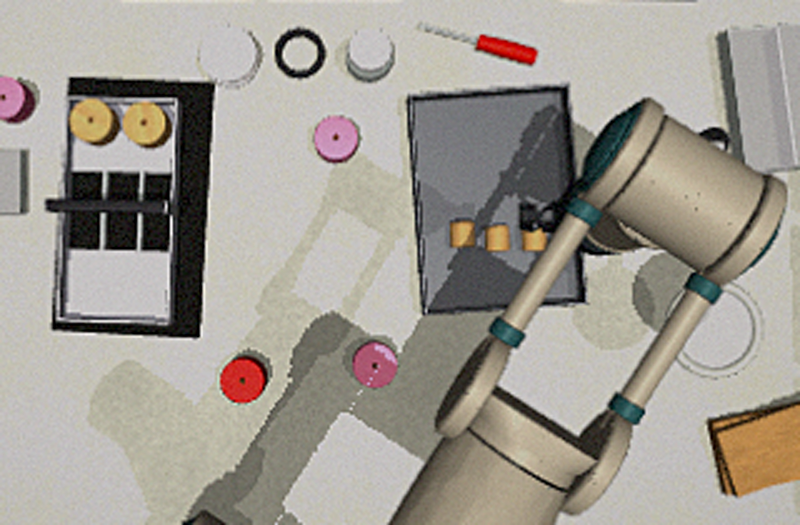

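The sieve sits on its mat with both bigs at (95,122) and (147,123). The smalls are in the tray at (462,234), (497,237) and (535,240). Next is the knob.

```bash
python3 -c "
from h import *
print(atz(load('t10'),120+720/2.5,120+328/2.5,.228), atz(load('t1'),130+735/2.6667,125+330/2.6667,.228),atz(load('s9'),90+12/3.333,150+190/3.333,.282))"
```

```text
[ 0.41077867 -0.45512851  0.228     ] [ 0.41788295 -0.4482015   0.228     ] [ 0.51837026 -0.44464883  0.282     ]
```

{"method": "step_arm", "body": {
  "increments": [
    {"grip":0.7,"delta_pos":[-0.002,-0.034,0],"twist":0},
    {"grip":0.7,"delta_pos":[-0.002,-0.034,0],"twist":0},
    {"grip":0.7,"delta_pos":[-0.002,-0.034,0],"twist":0},
    {"grip":0.7,"delta_pos":[-0.002,-0.034,0],"twist":0},
    {"grip":0.7,"delta_pos":[-0.002,-0.034,0],"twist":0},
    {"grip":0.7,"delta_pos":[-0.002,-0.033,0],"twist":0},
    {"grip":0.7,"delta_pos":[0,0,0],"twist":0},
    {"grip":0.7,"delta_pos":[0,0,0],"twist":0},
    {"grip":0.7,"delta_pos":[0,0,0],"twist":0}
  ]
}}

```text
clock: 44.23
position: [0.5136, -0.4514, 0.3592]
ee_rot: [0.707, 0.006, 0.707, -0.005]
contact_force: [-0.1, 0.4, 0.1]
width: 0.0595
```

{"method": "step_arm", "body": {
  "increments": [
    {"grip":0.7,"delta_pos":[0.001,0,-0.03],"twist":0},
    {"grip":0.7,"delta_pos":[0,0,-0.03],"twist":0},
    {"grip":0.7,"delta_pos":[0,0,-0.03],"twist":0},
    {"grip":0.7,"delta_pos":[0,0,-0.02],"twist":0},
    {"grip":0.7,"delta_pos":[0,0,0],"twist":0},
    {"grip":0.7,"delta_pos":[0,0,0],"twist":0}
  ],
  "force": 30
}}

```text
clock: 44.73
position: [0.5148, -0.4501, 0.2494]
ee_rot: [0.707, 0.005, 0.707, -0.004]
contact_force: [0.6, -0.6, -0.2]
width: 0.06
```

{"method": "step_arm", "body": {
  "increments": [
    {"grip":0,"delta_pos":[0,0,0],"twist":0},
    {"grip":0,"delta_pos":[0,0,0],"twist":0},
    {"grip":0,"delta_pos":[0,0,0],"twist":0},
    {"grip":0,"delta_pos":[0,0,0],"twist":0},
    {"grip":0,"delta_pos":[0,0,0],"twist":0},
    {"grip":0,"delta_pos":[0,0,0],"twist":0},
    {"grip":0,"delta_pos":[0,0,0],"twist":0}
  ]
}}

```text
clock: 45.32
position: [0.5153, -0.4521, 0.2516]
ee_rot: [0.708, 0.004, 0.706, -0.006]
contact_force: [0.3, 1.1, 5.2]
width: 0.019
```

{"method": "step_arm", "body": {
  "increments": [
    {"grip":0,"delta_pos":[0.0005,0.0105,0],"twist":-5},
    {"grip":0,"delta_pos":[0.0015,0.0104,0],"twist":-5},
    {"grip":0,"delta_pos":[0.0024,0.0102,0],"twist":-5},
    {"grip":0,"delta_pos":[0.0032,0.01,0],"twist":-5},
    {"grip":0,"delta_pos":[0.0041,0.0096,0],"twist":-5},
    {"grip":0,"delta_pos":[0.0049,0.0092,0],"twist":-5},
    {"grip":0,"delta_pos":[0.0057,0.0088,0],"twist":-5},
    {"grip":0,"delta_pos":[0.0064,0.0082,0],"twist":-5},
    {"grip":0,"delta_pos":[0.0071,0.0077,0],"twist":-5}
  ],
  "force": 40
}}

```text
clock: 46.07
position: [0.5525, -0.3712, 0.2518]
ee_rot: [0.654, 0.275, 0.647, -0.279]
contact_force: [2.8, -7.6, 2.8]
width: 0.0193
```

{"method": "step_arm", "body": {
  "increments": [
    {"grip":0,"delta_pos":[0.0078,0.007,0],"twist":-5},
    {"grip":0,"delta_pos":[0.0084,0.0063,0],"twist":-5},
    {"grip":0,"delta_pos":[0.0089,0.0055,0],"twist":-5},
    {"grip":0,"delta_pos":[0.0093,0.0048,0],"twist":-5},
    {"grip":0,"delta_pos":[0.0097,0.0039,0],"twist":-5},
    {"grip":0,"delta_pos":[0.01,0.0031,0],"twist":-5},
    {"grip":0,"delta_pos":[0.0102,0.0022,0],"twist":-5},
    {"grip":0,"delta_pos":[0.0104,0.0013,0],"twist":-5},
    {"grip":0,"delta_pos":[0,0,0],"twist":0},
    {"grip":0,"delta_pos":[0,0,0],"twist":0}
  ]
}}

```text
clock: 46.9
position: [0.6268, -0.3405, 0.2518]
ee_rot: [0.522, 0.48, 0.512, -0.485]
contact_force: [1.5, -13.2, 2.6]
width: 0.0188
```

```bash
python3 st.py
```

```text
[ 0.6268 -0.3405  0.2518] 4.0 0.018784520737758097 [  1.5 -13.2   2.6] 46.9
```

{"method": "step_arm", "body": {
  "increments": [
    {"grip":0.6,"delta_pos":[0,0,0],"twist":0},
    {"grip":0.6,"delta_pos":[0,0,0],"twist":0},
    {"grip":0.6,"delta_pos":[0,0,0],"twist":0},
    {"grip":0.6,"delta_pos":[0,0,0],"twist":0},
    {"grip":0.6,"delta_pos":[0,0,0.02],"twist":0},
    {"grip":0.6,"delta_pos":[0,0,0.03],"twist":0},
    {"grip":0.6,"delta_pos":[0,0,0.03],"twist":0},
    {"grip":0.6,"delta_pos":[0,0,0.03],"twist":0},
    {"grip":0.6,"delta_pos":[0,0,0.02],"twist":0},
    {"grip":0.6,"delta_pos":[-0.02,0.02,0],"twist":0}
  ]
}}

```text
clock: 47.73
position: [0.6094, -0.3169, 0.3827]
ee_rot: [0.522, 0.482, 0.513, -0.481]
contact_force: [0.1, 0.3, 0.7]
width: 0.0514
```

{"method": "step_arm", "body": {
  "increments": [
    {"grip":0.6,"delta_pos":[-0.025,0.03,0],"twist":0},
    {"grip":0.6,"delta_pos":[-0.025,0.03,0],"twist":0},
    {"grip":0.6,"delta_pos":[-0.025,0.03,0],"twist":0},
    {"grip":0.6,"delta_pos":[-0.025,0.03,0],"twist":0},
    {"grip":0.6,"delta_pos":[-0.025,0.03,0],"twist":0},
    {"grip":0.6,"delta_pos":[-0.025,0.03,0],"twist":0},
    {"grip":0.6,"delta_pos":[-0.025,0.03,0],"twist":0},
    {"grip":0.6,"delta_pos":[-0.025,0.03,0],"twist":0},
    {"grip":0.6,"delta_pos":[-0.025,0.03,0],"twist":0},
    {"grip":0.6,"delta_pos":[0,0.03,0],"twist":0}
  ]
}}

```text
clock: 48.57
position: [0.3751, -0.0114, 0.3801]
ee_rot: [0.517, 0.481, 0.518, -0.482]
contact_force: [0.9, 0.3, 0.3]
width: 0.0516
```

{"method": "step_arm", "body": {
  "increments": [
    {"grip":0.6,"delta_pos":[0,0.03,0],"twist":0},
    {"grip":0.6,"delta_pos":[0,0,0],"twist":0},
    {"grip":0.6,"delta_pos":[0,0,0],"twist":0}
  ]
}}

```text
clock: 48.82
position: [0.3795, 0.0183, 0.3796]
ee_rot: [0.519, 0.481, 0.519, -0.48]
contact_force: [0.2, 0.4, 0.1]
width: 0.0513
```

```bash
python3 st.py; python3 view.py scene sF 60 130 420 360;  python3 view.py top tF 120 120 440 330
```

```text
[0.3795 0.0183 0.3796] 4.41 0.05132344731856139 [0.2 0.4 0.1] 48.8167
scale 2.2222222222222223
[0.3798 0.0173 0.3795] 48.8667 [-0.14 -0.08  1.56 -0.    1.66 -0.21]
scale 2.5
[0.38   0.0166 0.3794] 48.9167 [-0.14 -0.08  1.56 -0.    1.66 -0.21]
```

View pics/tFc.png

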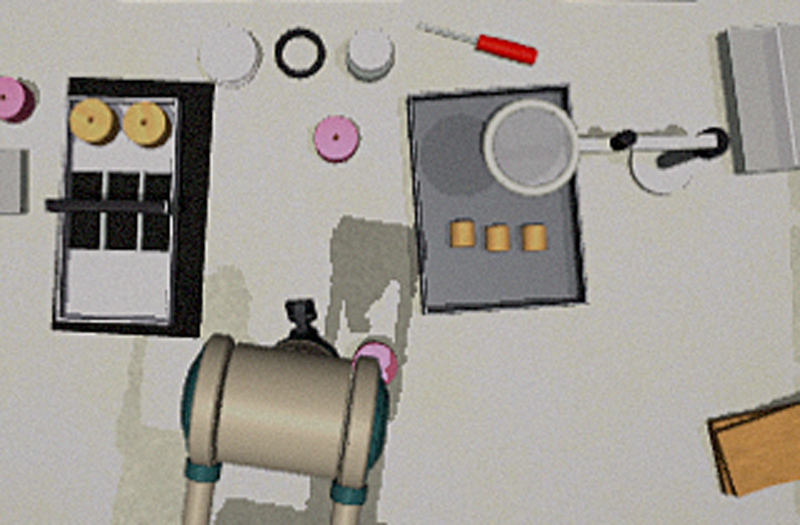

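View pics/sFc.png

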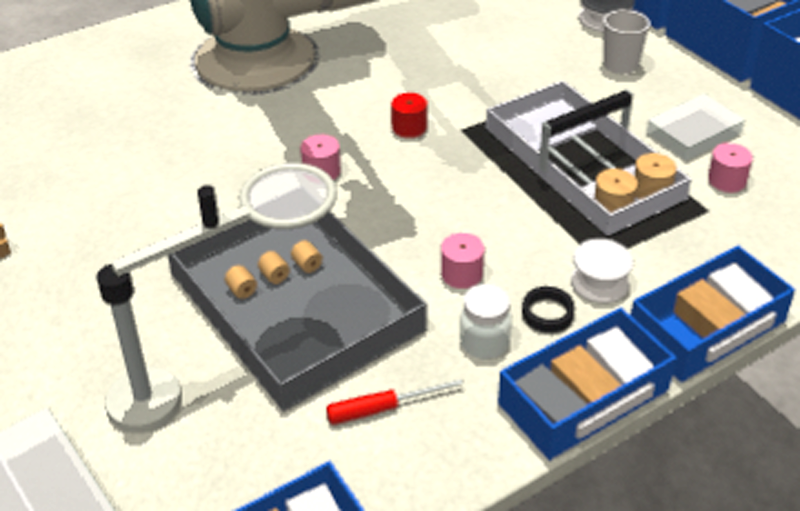

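```bash
python3 -c "
from h import *
print(atz(load('tF'),120+530/2.5,120+147/2.5,.228))
manip.sign_off()"
```

```text
[ 0.62139291 -0.23465824  0.228     ]
the job is handed in; nothing more can be done
```

The job is done and handed in at about 49 s of robot time, well under the 210 s limit.

- **Magnifier out of the way:** I swung the magnifier about 90° aside, clear of the tray.
- **Loading:** I put all five wooden blanks found (two big, three small) on the sieve's end floors, then carried it level over the tray. No fourth small was visible in any picture.
- **Sieving:** One long stroke along the sieve's length dropped the three smalls. I added two shorter strokes to be sure.
- **Putting back:** I set the sieve down on its mat, where the load on the wrist went to about zero. I then swung the magnifier back.

**Last checks:**
- Both final pictures show the three smalls lying in the tray and only the two bigs standing in the sieve, flat on its mat.
- The lens centre came out at (0.621, −0.235), its rim fully inside the tray outline, within about 0.02 rad of the arm's zero position.
- The tape, spool and jar look unmoved by eye, as do the pink and red look-alikes, and the gripper was clear of everything.

**Disagreements:**
- The two cameras differed by 2–4 mm, so I took the mean for grasping.
- My pivot estimate was a few millimetres off, which put up to about 15 N of sideways pull on the knob, within the limits.

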